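# Put the ignition parts away in the tip-out bins

## Task

Sort the ignition parts back into the tip-out bins: both spark plugs into the red one, which is shut, and the blue thread-lock bottle into the blue one, which hangs open; then push both bins fully shut. A dropped plug is scrap, so reach in and let the plugs down into the bin, and leave the feeler gauge, marker pen and tape measure where they lie.

Things in the scene. Friction and masses are not known exactly. Their poses are not given: they have to be found in the camera images.
- plug_a: Grey metal and white spark plug, 78 long, 18 wide, 20 high, 50 g, lying flat. Origin: centre of its underside. Its y axis runs along it: thick metal body (18 wide, 20 high) from y -39 to +2, thin end (12 wide, 13 high, axis 10 above the bench) from +2 to +39. Belongs in the red bin.
- plug_b: Grey metal and white spark plug, 78 long, 18 wide, 20 high, 50 g, lying flat. Origin: centre of its underside. Its y axis runs along it: thick metal body (18 wide, 20 high) from y -39 to +2, thin end (12 wide, 13 high, axis 10 above the bench) from +2 to +39. Belongs in the red bin.
- bottle: Small blue thread-lock bottle lying on its side, 92 long, about 30 g, may roll. Origin: centre of its foot, on its axis, 13 above the bench. Its z axis runs along it from foot to cap: body 26 across from z 0 to 62, cap 18 across from 62 to 92. Too long to lie across a bin. Belongs in the blue bin.
- feeler_gauge: Bright steel feeler gauge fan, 105 x 38 x 14, lying flat among the parts; to be left alone. Origin: centre of its underside, y along it.
- marker_pen: Black marker pen, 133 long, 16 thick, lying on the left; to be left alone. Origin: centre of its underside, y along it.
- tape_measure: Black tape measure, 88 x 43 x 71 high, standing on the left; to be left alone. Origin: centre of its underside.
- red_tower: Red tower: upright grey cabinet 112 deep (x), 100 wide (y), 263 high, fixed on a 6 mm plate. Origin: centre of its foot; front face at x = -56, looking to -x. The upper bin (white front, flush black recess, 136 to 254 above the foot) never opens and bars the way from straight above. The lower red front is the red tip-out bin. Roof of the lower bin: underside 132 above the foot.
- blue_tower: Blue tower: upright grey cabinet 112 deep (x), 100 wide (y), 263 high, fixed on a 6 mm plate. Origin: centre of its foot; front face at x = -56, looking to -x. The upper bin (white front, flush black recess, 136 to 254 above the foot) never opens and bars the way from straight above. The lower blue front is the blue tip-out bin. Roof of the lower bin: underside 132 above the foot.
- red_bin (a joint): Tip-out angle of the lower red bin, rad: 0 shut, grows as its top tips out towards -x of the tower, 0.78 fully open against its stop. Hinge line along the tower's y, at its x = -56, 12 above its foot. Stiff: stays at any angle; takes 2 to 5 N at the fin to move. Shut at the start. A part that stands too tall jams under the roof.
- blue_bin (a joint): Tip-out angle of the lower blue bin, rad: 0 shut, grows as its top tips out towards -x of the tower, 0.78 fully open against its stop. Hinge line along the tower's y, at its x = -56, 12 above its foot. Stiff: stays at any angle; takes 2 to 5 N at the fin to move. Found hanging open, 0.62 or more. A part that stands too tall jams under the roof.
- red_bin_floor (a point): Middle of the red bin's inner floor; tips with the bin. Its x points to the bin's back, z from the floor to the mouth. From it: front panel (inside face) at x = -43, floor 83 deep and 84 wide inside, hinge at x = -43, z = -3; front panel top at z = 113, back wall top z = 67, sides quarter-round. Bin open 0.78 leaves 90 mm between front top and the roof edge.
- blue_bin_floor (a point): Middle of the blue bin's inner floor; tips with the bin. Its x points to the bin's back, z from the floor to the mouth. From it: front panel (inside face) at x = -43, floor 83 deep and 84 wide inside, hinge at x = -43, z = -3; front panel top at z = 113, back wall top z = 67, sides quarter-round. Bin open 0.78 leaves 90 mm between front top and the roof edge.
- red_bin_tab (a point): Pull fin of the red bin, tips with the bin: upright plate on the middle of the front panel at its top, 10 thick (y), standing out 32 from the panel (x), 26 high (z). This point is in its middle plane, 18 out from the panel and 14 in from the outer end, at mid height: 22 before and 101 above the hinge. Pinch it across y.
- blue_bin_tab (a point): Pull fin of the blue bin, tips with the bin: upright plate on the middle of the front panel at its top, 10 thick (y), standing out 32 from the panel (x), 26 high (z). This point is in its middle plane, 18 out from the panel and 14 in from the outer end, at mid height: 22 before and 101 above the hinge. Pinch it across y.

How it is judged:
At the end, for the whole second after the job is handed in: Both spark plugs lie inside the red bin and the thread-lock bottle inside the blue bin, at rest, and both bins are shut (each joint below 0.05 rad, about 5 mm at the fin) (x of plug_a in the frame of red_bin_floor between -0.046 and 0.046 m and y of plug_a in the frame of red_bin_floor between -0.046 and 0.046 m and z of plug_a in the frame of red_bin_floor between -0.006 and 0.105 m and x of plug_b in the frame of red_bin_floor between -0.046 and 0.046 m and y of plug_b in the frame of red_bin_floor between -0.046 and 0.046 m and z of plug_b in the frame of red_bin_floor between -0.006 and 0.105 m and x of bottle in the frame of blue_bin_floor between -0.046 and 0.046 m and y of bottle in the frame of blue_bin_floor between -0.046 and 0.046 m and z of bottle in the frame of blue_bin_floor between -0.006 and 0.105 m and value of joint each of red_bin, blue_bin below 0.05 rad and linear speed of each of plug_a, plug_b, bottle below 0.03 m/s); the robot touches nothing.
It fails at once if a spark plug is dropped: it moves faster than 1.0 m/s (a free fall of about 50 mm) while no finger touches it ((linear speed of plug_a above 1 m/s and contact force between the fingers and plug_a below 0.05 N) or (linear speed of plug_b above 1 m/s and contact force between the fingers and plug_b below 0.05 N)).
It fails at once if the feeler gauge, the marker pen or the tape measure is moved by more than 30 mm (distance of any of feeler_gauge, marker_pen, tape_measure from where it was at the start of the episode above 0.03 m).
It also fails if it takes over 72 s, if anything falls off the work surface, if the arm or the gripper's body presses on something with over 40 N, if the wrist force passes 120 N, or if a joint passes its speed limit or range.

## Robot

A 7-joint arm with a two-finger parallel gripper is mounted at the origin on a cart in front of the work surface, level with it; the furniture and walls round the work are solid. World frame = base frame: x ahead of the robot, y to its left, z up, the work surface at z = 0. Lengths are in m, angles in rad, forces in N, time in s.
With the tool pointing down it reaches from about 0.4 to 0.85 m from the base axis. Payload 4.5 kg.
Tool frame: the origin (TCP) lies on the centre line of the jaws, within the pads' length; the fingertips stand r.tip_extent ahead of it and the grasp point (between the pads) is the TCP (r.tip_extent is the distance from the TCP to the fingertips, in m); z points along the fingers, y is the line along which they close (so a half turn about z gives the same grasp; the last joint's range is limited). The gripper opens to 88 mm and grips with 3 to 60 N. Pads are 18 mm wide; open, the fingers measure 123 mm over their backs; the gripper's body (75 mm by 187 mm) begins 45 mm behind the grasp point.
Start: joints at [1.327, 0.689, -0.195, 1.565, 0.157, 0.902, -0.215], TCP at [0.171, -0.601, 0.258] pointing down, gripper open.
Joint ranges: [-3.01, 3.01], [-0.46, 2.08], [-1.47, 1.51], [0.13, 2.56], [-1, 4.14], [0.04, 2.09], [-2.66, 2.66]. Speed limits (rad/s): [2.57, 2.57, 3.14, 3.14, 3.14, 3.14, 3.14].

## Interface

Orientations are given as a unit quaternion [x, y, z, w].
In Python, from plant import sensors, vision, finish_job, r gives the robot as it stands. The module is installed in compiled form; this text tells all that it offers.
- The arm moves only by the tool step_arm, never from a script. Its argument "steps" is a list of rows, each a list of 2 entries, a list of its own where there are three numbers: the shift along the tool's x, y, z in cm, then the turn, a rotation vector about the tool's x, y, z in degrees. A call has 1 to 12 rows; each row shifts and turns the commanded pose from where the row before left it, along the tool's axes as they then stand; what a row does not reach is not made up. A row lasts 1/8 s, in which the tool goes at most 62.5 mm and 10.7 degrees, less where a joint would pass 70% of its speed; a pose out of reach is approached as far as the arm can. A call with a gripper value outside its range is refused whole. "claw" is the opening, from -1 (shut) to 1 (fully open), set as the call begins (left out, the last holds). The fingers move at their own pace and stop on an object; "grip_force" is the grip in N (left out, the last holds). Time passes only in rows, so rows that do not move let the fingers close. It gives the time, the measured TCP pose, the force, the opening and the grip force at its end, in the units of the state.
- sensors.get_state(): the state, without advancing time (a new reading comes with each control period).
- vision.snapshot(name): name is "scene" or "side" or "wrist"; returns a dict with "img" (480x640x3 uint8, red, green, blue), "fx", "fy", "cx", "cy" (pixels), "position" and "rotation" of the camera in the world. Camera axes: x right, y down, z forward; pixel columns grow to the right and rows downward; lengths in m; the calibration is good to about 2 mm. A picture is of the moment at which its call begins. There is no depth.
- finish_job(): hands the job in; it is judged then, once.
The state is a dict: "clock": time; "q": joint angles; "qd": joint speeds; "joint_torque": joint torques, N m; "tool_pos": TCP position; "eef_rot": TCP orientation; "contact_force": force on the tool from outside, world axes, zero at the start; "moment": the same for the moment, N m; "opening": opening from 0.0 (shut) to 1.0 (fully open); "finger_force": force on a finger pad.
Only numpy, scipy, OpenCV 4.12 (cv2) and the standard library are available. Lean on these libraries where they do the work, as an engineer would, in place of code of your own. Each camera call takes 0.05 s, during which the arm holds its last target. There are 200 camera calls.

## Working session

There is one attempt and no reset: what is moved stays moved. The work goes in short steps, Python scripts to look and compute and a tool call to move; the robot and the scene stay as the last step left them, time stands still between calls to the robot, and variables do not carry over. Pictures are saved under pics/ and viewed, at most 10 in all, crops included, and the job is handed in when it is done.

Besides the shell and the picture viewer there is one more tool, called in YAML: its name, and indented under it one key for each argument. step_arm: Moves the arm, as the interface text tells. Its arguments: {"type":"object","properties":{"steps":{"type":"array"},"claw":{"type":"number"},"grip_force":{"type":"number"}},"required":["steps"]}

```bash
mkdir -p pics; python3 - <<'E'
from plant import sensors, vision, r
import cv2
print(sensors.get_state(), r.tip_extent)
for n in ["scene","side"]:
    s=vision.snapshot(n); cv2.imwrite(f"pics/{n}0.png",s["img"][:,:,::-1])
    print(n,{k:v for k,v in s.items() if k!="img"})
E
```

```text
{'clock': 0.0, 'q': array([ 1.32682427,  0.68999326, -0.19453561,  1.56634431,  0.15733225,
        0.9024934 , -0.21514339]), 'qd': array([ 0.0015623 ,  0.00048123, -0.00023855, -0.00049694,  0.00083341,
        0.00134652,  0.0007821 ]), 'joint_torque': array([ 6.77033440e-04, -5.27559078e+01, -1.26665846e+00, -1.53429455e+01,
       -5.26896282e-02,  6.63065643e-03,  1.23863615e-04]), 'tool_pos': array([ 0.17117833, -0.60047994,  0.25690469]), 'eef_rot': array([ 9.90365027e-01,  1.38478397e-01, -1.98161423e-04, -8.99188081e-04]), 'contact_force': array([ 0.22498536,  0.09727016, -0.35193447]), 'moment': array([ 0.00266269, -0.00935009, -0.01898742]), 'finger_force': 0.0, 'opening': 0.9986368445988858} 0.019
scene {'fx': 462.8941349230052, 'fy': 462.8941349230052, 'cx': 317.54407171998565, 'cy': 239.74418694440908, 'position': array([-0.20463203,  0.47894727,  0.77397389]), 'rotation': array([-0.47509278,  0.76443982, -0.36695986,  0.23507247])}
side {'fx': 529.5646916073401, 'fy': 529.5646916073401, 'cx': 322.80896048957646, 'cy': 240.92383924661831, 'position': array([0.21359725, 0.89348317, 1.04115853]), 'rotation': array([-0.19164978,  0.91538656, -0.34644769,  0.07288212])}
```

View pics/scene0.png

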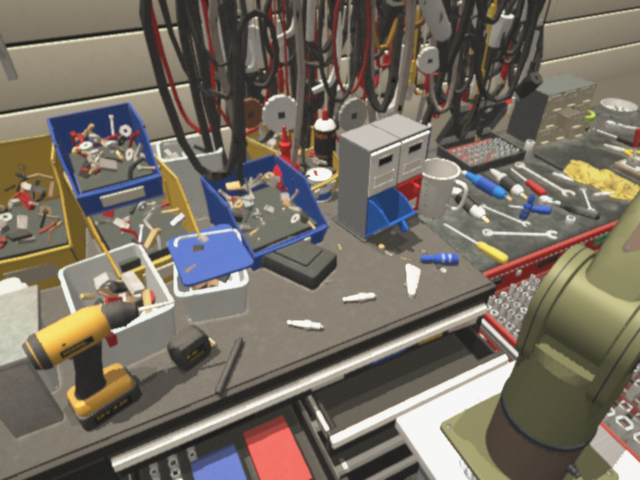

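View pics/side0.png

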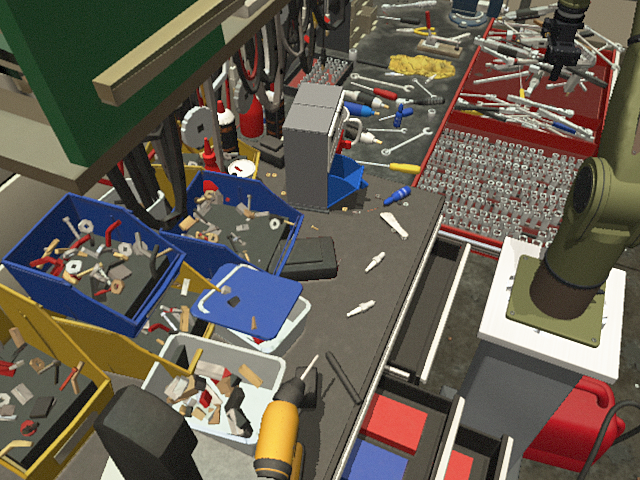

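Scene: the bottle is at (440,259), feeler gauge at (412,280), plugs at (359,297) and (305,324), blue bin open at (388,212) and red behind it at (410,190). I'll enlarge the crops to get exact positions.

```bash
cat > h.py <<'E'
import numpy as np, cv2
from scipy.spatial.transform import Rotation as R
from plant import sensors, vision, r
def cam(s):
    return R.from_quat(s["rotation"]).as_matrix(), np.array(s["position"])
def ray(s,u,v):
    M,p=cam(s); d=M@np.array([(u-s["cx"])/s["fx"],(v-s["cy"])/s["fy"],1]); return p,d
def onz(s,u,v,z):
    p,d=ray(s,u,v); return p+d*(z-p[2])/d[2]
def proj(s,P):
    M,p=cam(s); c=(np.atleast_2d(P)-p)@M; return np.c_[c[:,0]/c[:,2]*s["fx"]+s["cx"],c[:,1]/c[:,2]*s["fy"]+s["cy"]]
def tri(s1,a,s2,b):
    p,d=ray(s1,*a);q,e=ray(s2,*b)
    t=np.linalg.lstsq(np.c_[d,-e],q-p,rcond=None)[0]
    A,B=p+d*t[0],q+e*t[1]; return (A+B)/2,np.linalg.norm(A-B)
def crop(s,x0,y0,x1,y1,k):
    return cv2.resize(s["img"][y0:y1,x0:x1,::-1],None,fx=k,fy=k,interpolation=cv2.INTER_CUBIC)
E
python3 - <<'E'
from h import *
s=vision.snapshot("scene"); t=vision.snapshot("side")
a=crop(s,275,105,475,335,2.6); b=crop(t,270,75,425,325,2.4)[:598]
H=max(a.shape[0],b.shape[0]); im=np.zeros((H,800,3),np.uint8)
cv2.imwrite("pics/c1.png",a[:, :])
im=a
for g in range(280,475,20): cv2.putText(im,str(g),(int((g-275)*2.6),10),0,.35,(0,255,255))
for g in range(120,335,20): cv2.putText(im,str(g),(0,int((g-105)*2.6)),0,.35,(0,255,255))
cv2.imwrite("pics/c1.png",im)
cv2.imwrite("pics/c2.png",b)
for n,u,v in [("bot",440,259),("p1",359,297),("p2",305,324),("gauge",412,280),("pen",230,366)]: print(n,onz(s,u,v,.01).round(3))
for n,u,v in [("bot",397,195),("p1",375,261),("p2",361,308)]: print(n,onz(t,u,v,.01).round(3))
E
```

```text
bot [ 0.459 -0.178  0.01 ]
p1 [0.434 0.071 0.01 ]
p2 [0.416 0.216 0.01 ]
gauge [ 0.427 -0.071  0.01 ]
pen [0.383 0.395 0.01 ]
bot [ 0.458 -0.183  0.01 ]
p1 [0.433 0.068 0.01 ]
p2 [0.414 0.215 0.01 ]
```

View pics/c1.png

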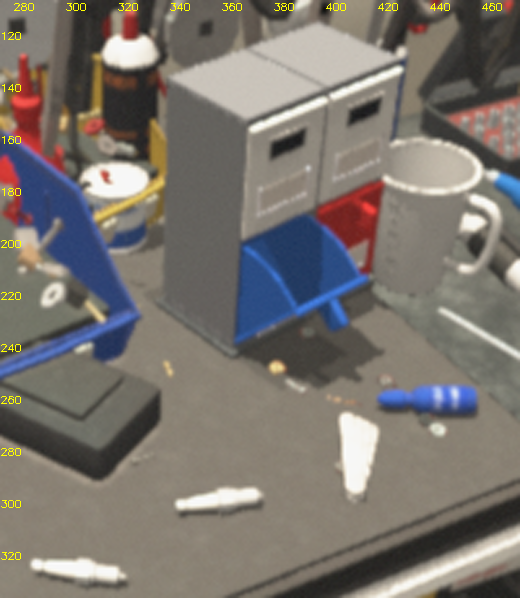

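View pics/c2.png

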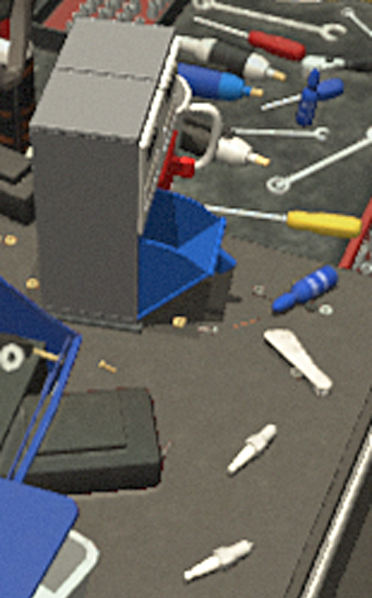

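```bash
python3 - <<'E'
from h import *
s=vision.snapshot("scene"); t=vision.snapshot("side")
S=lambda X,Y:(275+X/2.6,105+Y/2.6); T=lambda X,Y:(270+X/2.4,75+Y/2.4)
for n,a,b in [("FL",(247,125),(133,133)),("FM",(327,95),(153,78)),("FR",(404,62),(178,25)),("BL",(165,75),(33,127)),("BR",(318,25),(70,20)),
 ("cap",(378,400),(275,306)),("foot",(477,397),(337,275)),("1thin",(177,506),(231,471)),("1thick",(262,495),(274,428)),("2thin",(33,565),(187,577)),("2thick",(125,577),(251,545)),("bluetabtip",(338,325),(235,264)),("blueFrontTopL",(237,338),(137,318))]:
  P,e=tri(s,S(*a),t,T(*b)); z={"c":.013,"f":.013,"1":.01,"2":.01}.get(n[0],.269)
  print(n,P.round(3),e.round(4),onz(s,*S(*a),z).round(3),onz(t,*T(*b),z).round(3))
E
```

```text
FL [ 0.625 -0.059  0.261] 0.0088 [ 0.606 -0.044  0.269] [ 0.623 -0.056  0.269]
FM [ 0.646 -0.159  0.258] 0.0073 [ 0.623 -0.14   0.269] [ 0.642 -0.151  0.269]
FR [ 0.656 -0.254  0.266] 0.0046 [ 0.648 -0.245  0.269] [ 0.655 -0.253  0.269]
BL [ 0.716 -0.02   0.275] 0.0022 [ 0.728 -0.027  0.269] [ 0.719 -0.025  0.269]
BR [ 0.776 -0.233  0.259] 0.0031 [ 0.759 -0.221  0.269] [ 0.768 -0.215  0.269]
cap [ 0.478 -0.132  0.015] 0.0034 [ 0.478 -0.132  0.013] [ 0.479 -0.137  0.013]
foot [ 0.428 -0.206  0.025] 0.0043 [ 0.439 -0.22   0.013] [ 0.429 -0.216  0.013]
1thin [0.441 0.109 0.012] 0.0007 [0.443 0.108 0.01 ] [0.441 0.108 0.01 ]
1thick [0.42  0.035 0.011] 0.0014 [0.421 0.034 0.01 ] [0.42  0.035 0.01 ]
2thin [0.434 0.249 0.014] 0.0002 [0.437 0.248 0.01 ] [0.435 0.246 0.01 ]
2thick [0.391 0.185 0.008] 0.0012 [0.391 0.185 0.01 ] [0.391 0.186 0.01 ]
bluetabtip [ 0.523 -0.108  0.084] 0.0037 [0.326 0.051 0.269] [0.464 0.083 0.269]
blueFrontTopL [ 0.617 -0.055  0.017] 0.0051 [0.345 0.121 0.269] [0.517 0.181 0.269]
```

```bash
cat >> h.py <<'E'
def pose(h,th,flip=False):
    h,th=np.radians([h,th]); H=np.array([np.cos(h),np.sin(h),0]); U=np.array([0,0,1.])
    x=np.cos(th)*H+np.sin(th)*U; z=np.sin(th)*H-np.cos(th)*U; y=np.cross(z,x)
    if flip: x,y=-x,-y
    return R.from_matrix(np.c_[x,y,z])
def plan(P,h=None,th=None,n=6,flip=False,start=None):
    "rows from the measured pose (or start) to TCP P, tool x heading h deg, tilt th deg"
    if start is None:
        s=sensors.get_state(); start=(s["tool_pos"],R.from_quat(s["eef_rot"]))
    p0,R0=start; R1=R0 if h is None else pose(h,th,flip)
    P=np.array(P,float); w=(R0.inv()*R1).as_rotvec(); p,Q=np.array(p0),R0; rows=[]
    for k in range(1,n+1):
        a=np.round(Q.inv().apply(p0+(P-p0)*k/n-p)*100,1); p=p+Q.apply(a/100)
        b=np.round(np.degrees((Q.inv()*R0*R.from_rotvec(w*k/n)).as_rotvec())*2)/2; Q=Q*R.from_rotvec(np.radians(b))
        rows.append([a.tolist(),b.tolist()])
    print(str(rows).replace(" ","").replace("-0.0","0").replace(".0,",",").replace(".0]","]"), "end",p.round(4))
    return p,Q
def where():
    s=sensors.get_state(); m=R.from_quat(s["eef_rot"]).as_matrix()
    print("t",round(s["clock"],2),"p",np.round(s["tool_pos"],4),"x",m[:,0].round(2),"z",m[:,2].round(2),"q",np.round(s["q"],2),"F",np.round(s["contact_force"],1),"op",round(s["opening"]*88,1),"ff",round(float(s["finger_force"]),1))
E
python3 - <<'E'
from h import *
a=plan([.33,-.38,.22],61.5,30,9)
plan([.395,-.285,.14],61.5,50,5,start=a)
E
```

```text
[[[2.4,-1.9,0.4],[1.5,3,-5]],[[2.5,-1.6,0.6],[1,3.5,-5]],[[2.6,-1.4,0.8],[1.5,3,-5]],[[2.6,-1.2,0.9],[1.5,3,-5]],[[2.7,-0.9,1.1],[1,3,-5]],[[2.7,-0.7,1.3],[1.5,3.5,-4.5]],[[2.7,-0.4,1.4],[1,3,-5]],[[2.6,-0.1,1.6],[1.5,3,-5]],[[2.5,0.1,1.7],[1.5,3.5,-5]]] end [ 0.3301 -0.38    0.2205]
[[[1.2,0.2,2.5],[0,4,0]],[[1,0.3,2.7],[0,4,0]],[[0.8,0.2,2.6],[0,4,0]],[[0.6,0.3,2.8],[0,4,0]],[[0.4,0.2,2.7],[0,4,0]]] end [ 0.3948 -0.2852  0.1401]
```

step_arm:
  steps:
    - [[2.4, -1.9, 0.4], [1.5, 3, -5]]
    - [[2.5, -1.6, 0.6], [1, 3.5, -5]]
    - [[2.6, -1.4, 0.8], [1.5, 3, -5]]
    - [[2.6, -1.2, 0.9], [1.5, 3, -5]]
    - [[2.7, -0.9, 1.1], [1, 3, -5]]
    - [[2.7, -0.7, 1.3], [1.5, 3.5, -4.5]]
    - [[2.7, -0.4, 1.4], [1, 3, -5]]
    - [[2.6, -0.1, 1.6], [1.5, 3, -5]]
    - [[2.5, 0.1, 1.7], [1.5, 3.5, -5]]
  claw: 0.2

```text
clock: 1.42
tool_pos: [0.3306, -0.3796, 0.2207]
eef_rot: [0.829, 0.495, 0.223, -0.134]
contact_force: [-1.1, 0.1, 0.1]
opening: 0.599
finger_force: 0.0
```

step_arm:
  steps:
    - [[1.2, 0.2, 2.5], [0, 4, 0]]
    - [[1, 0.3, 2.7], [0, 4, 0]]
    - [[0.8, 0.2, 2.6], [0, 4, 0]]
    - [[0.6, 0.3, 2.8], [0, 4, 0]]
    - [[0.4, 0.2, 2.7], [0, 4, 0]]
    - [[0, 0, 0], [0, 0, 0]]

```text
clock: 2.17
tool_pos: [0.3943, -0.2846, 0.1387]
eef_rot: [0.778, 0.462, 0.363, -0.219]
contact_force: [-1.3, 0.6, 0.1]
opening: 0.598
finger_force: 0.0
```

```bash
python3 - <<'E'
from h import *
where(); s=vision.snapshot("wrist"); print({k:v for k,v in s.items() if k!="img"})
print(proj(s,[[.478,-.135,.013],[.434,-.216,.013]]).round())
cv2.imwrite("pics/w1.png",s["img"][:,:,::-1])
E
```

```text
t 2.17 p [ 0.3943 -0.2846  0.1387] x [0.31 0.56 0.77] z [ 0.36  0.68 -0.64] q [ 1.43  1.12 -0.84  1.85 -0.12  0.72  0.44] F [-1.3  0.6  0.1] op 52.6 ff 0.0
{'fx': 366.0704636937059, 'fy': 366.0704636937059, 'cx': 319.3632973851758, 'cy': 241.41753856682456, 'position': array([ 0.37185959, -0.32735652,  0.27794701]), 'rotation': array([ 0.92863017, -0.23620688,  0.06792991, -0.27791696])}
[[323. 200.]
 [323. 290.]]
```

View pics/w1.png

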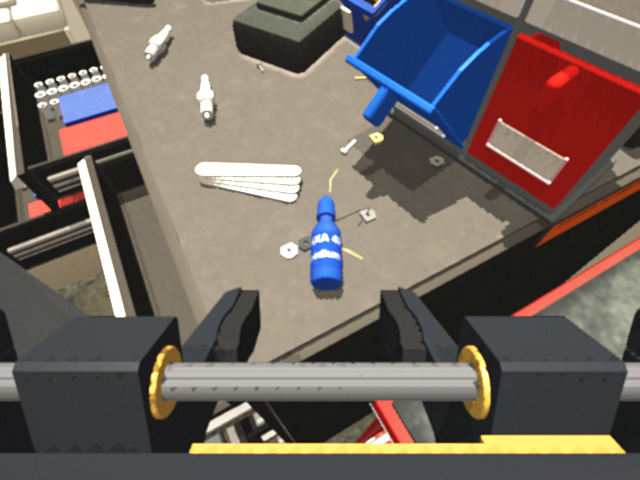

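```bash
python3 - <<'E'
from h import *
s=vision.snapshot("wrist")
for n,u,v,z in [("cap",326,197,.013),("foot",326,288,.013),("redBL",471,154,.018),("redBR",553,212,.018),("redTL",524,40,.134),("redTR",640,82,.134),("fin",566,74,.13),("plate",549,219,.003)]: print(n,onz(s,u,v,z).round(4))
c=np.array([.6885,-.136]);
a=plan([.418,-.242,.07],62.5,50,3)
E
```

```text
cap [ 0.4836 -0.1339  0.013 ]
foot [ 0.4377 -0.2166  0.013 ]
redBL [ 0.637  -0.1584  0.018 ]
redBR [ 0.6517 -0.2503  0.018 ]
redTL [ 0.6337 -0.1609  0.134 ]
redTR [ 0.6621 -0.2353  0.134 ]
fin [ 0.6337 -0.2023  0.13  ]
plate [ 0.658 -0.25   0.003]
[[[-0.7,0,2.8],[0,0,0]],[[-0.8,0,2.8],[0.5,0,-0.5]],[[-0.7,-0.1,2.7],[0,0,0]]] end [ 0.4174 -0.242   0.0703]
```

```bash
python3 - <<'E'
from h import *
a=plan([.4195,-.249,.075],61,50,3)
plan([.449,-.1955,.023],61,50,4,start=a)
E
```

```text
[[[-0.7,0.1,2.5],[0,0,0]],[[-0.7,0.2,2.6],[-0.5,0,0]],[[-0.8,0.1,2.5],[0,0,0.5]]] end [ 0.4196 -0.2493  0.0748]
[[[0,0,2],[0,0,0]],[[0,0,2],[0,0,0]],[[0,0,2],[0,0,0]],[[0,0,2],[0,0,0]]] end [ 0.4494 -0.1957  0.0234]
```

step_arm:
  steps:
    - [[-0.7, 0.1, 2.5], [0, 0, 0]]
    - [[-0.7, 0.2, 2.6], [-0.5, 0, 0]]
    - [[-0.8, 0.1, 2.5], [0, 0, 0.5]]
    - [[0, 0, 2], [0, 0, 0]]
    - [[0, 0, 2], [0, 0, 0]]
    - [[0, 0, 2], [0, 0, 0]]
    - [[0, 0, 2], [0, 0, 0]]
    - [[0, 0, 0], [0, 0, 0]]

```text
clock: 3.28
tool_pos: [0.4498, -0.1951, 0.0239]
eef_rot: [0.781, 0.459, 0.364, -0.215]
contact_force: [-1.1, 0.8, 0.2]
opening: 0.599
finger_force: 0.0
```

step_arm:
  steps:
    - [[0, 0, 0], [0, 0, 0]]
    - [[0, 0, 0], [0, 0, 0]]
    - [[0, 0, 0], [0, 0, 0]]
    - [[0, 0, 0], [0, 0, 0]]
  claw: -1
  grip_force: 25

```text
clock: 3.78
tool_pos: [0.4495, -0.1953, 0.0236]
eef_rot: [0.782, 0.458, 0.365, -0.215]
contact_force: [-0.9, -1.3, 2.0]
opening: 0.279
finger_force: 25.0
```

```bash
python3 - <<'E'
from h import *
where()
p,Q=plan([.40,-.21,.20],30,40,8)
print(p)
# tower estimate
for yaw in (10.5,):
    c=np.array([.6445,-.204]); y=np.radians(yaw); X=np.array([np.cos(y),np.sin(y)]);Y=np.array([-np.sin(y),np.cos(y)])
    print("blue hinge mid",c+.1*Y, "X",X)
E
```

```text
t 3.77 p [ 0.4495 -0.1953  0.0236] x [0.31 0.56 0.77] z [ 0.37  0.67 -0.64] q [ 1.25  1.32 -0.8   1.94 -0.11  0.36  0.44] F [-0.9 -1.3  2. ] op 24.6 ff 25.0
[[[1.4,-0.5,-1.8],[-2.5,-1,2.5]],[[1.3,-0.4,-1.8],[-3,-1.5,3]],[[1.3,-0.4,-1.8],[-2.5,-1,2.5]],[[1.2,-0.4,-2],[-3,-1.5,3]],[[1.2,-0.3,-1.9],[-2.5,-1,2.5]],[[1.1,-0.3,-2],[-3,-1.5,3]],[[1,-0.3,-2],[-2.5,-1,2.5]],[[1,-0.2,-2.1],[-3,-1.5,2.5]]] end [ 0.3999 -0.2102  0.1999]
[ 0.39993552 -0.21018497  0.19988325]
blue hinge mid [ 0.62627645 -0.10567451] X [0.98325491 0.18223553]
```

```bash
python3 - <<'E'
from h import *
a=plan([.43,-.19,.12],55,47,3)
a=plan([.46,-.136,.185],10.5,30,7,start=a)
E
```

```text
[[[2.4,-0.7,-2.2],[-1.5,-1,1]],[[2.3,-0.6,-2.2],[-1.5,-1,1.5]],[[2.2,-0.7,-2.3],[-1.5,-1,1]]] end [ 0.4296 -0.1897  0.1197]
[[[1.3,-0.1,0],[-4,-2.5,5]],[[1.3,-0.2,0],[-4,-2,5]],[[1.2,-0.3,-0.2],[-4,-2.5,5]],[[1.2,-0.3,-0.2],[-4,-2.5,5]],[[1.2,-0.5,-0.2],[-4,-2,5]],[[1.1,-0.6,-0.4],[-4,-2.5,5]],[[1,-0.6,-0.4],[-4,-2.5,5]]] end [ 0.46   -0.1359  0.1848]
```

step_arm:
  steps:
    - [[2.4, -0.7, -2.2], [-1.5, -1, 1]]
    - [[2.3, -0.6, -2.2], [-1.5, -1, 1.5]]
    - [[2.2, -0.7, -2.3], [-1.5, -1, 1]]
    - [[1.3, -0.1, 0], [-4, -2.5, 5]]
    - [[1.3, -0.2, 0], [-4, -2, 5]]
    - [[1.2, -0.3, -0.2], [-4, -2.5, 5]]
    - [[1.2, -0.3, -0.2], [-4, -2.5, 5]]
    - [[1.2, -0.5, -0.2], [-4, -2, 5]]
    - [[1.1, -0.6, -0.4], [-4, -2.5, 5]]
    - [[1, -0.6, -0.4], [-4, -2.5, 5]]
    - [[0, 0, 0], [0, 0, 0]]

```text
clock: 5.15
tool_pos: [0.4717, -0.1842, 0.2222]
eef_rot: [0.954, 0.148, 0.25, -0.072]
contact_force: [1.2, -0.7, -0.5]
opening: 0.277
finger_force: 25.0
```

```bash
python3 - <<'E'
from h import *
where(); s=vision.snapshot("wrist"); print(s["position"])
cv2.imwrite("pics/w2.png",s["img"][:,:,::-1])
E
```

```text
t 5.15 p [ 0.4717 -0.1842  0.2222] x [0.83 0.25 0.5 ] z [ 0.46  0.21 -0.86] q [ 0.94  0.64 -0.65  2.24 -1.    0.04  0.2 ] F [ 1.2 -0.7 -0.5] op 24.3 ff 25.0
[ 0.47701567 -0.19155667  0.36960109]
```

View pics/w2.png

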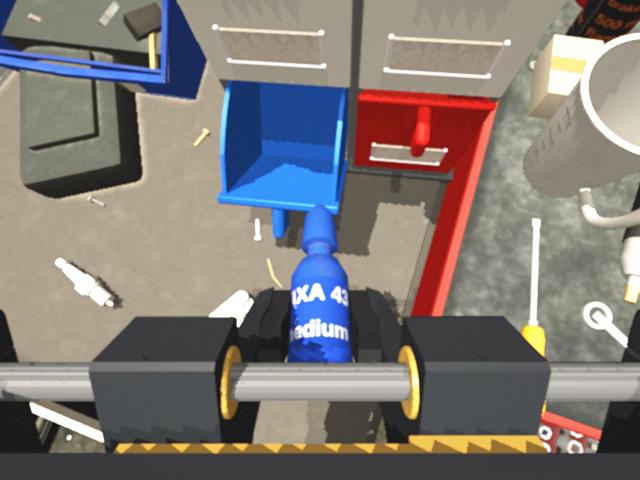

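w2: the blue bin is open, with its front panel top edge from (220,200) to (345,208) and its fin at (280,222). The red fin is at (422,130) and the mug is on the right. The arm stopped at its q5/q6 limits, so I'll identify the kinematics to plan around them.

```bash
cat > kin.py <<'E'
import numpy as np, itertools
from scipy.optimize import least_squares
from scipy.spatial.transform import Rotation as R
S=[([1.32682427,0.68999326,-0.19453561,1.56634431,0.15733225,0.9024934,-0.21514339],[.17117833,-.60047994,.25690469],[.990365027,.138478397,-.000198161,-.000899188]),
([1.43,1.12,-.84,1.85,-.12,.72,.44],[.3943,-.2846,.1387],[.778,.462,.363,-.219]),
([1.25,1.32,-.8,1.94,-.11,.36,.44],[.4495,-.1953,.0236],[.782,.458,.365,-.215])]
def fk(q,par,sg):
    Rb=R.from_rotvec(par[:3]); A=Rb; p=par[3:6].copy(); segs={1:par[6:8],3:par[8:10],5:par[10:12],6:par[12:14]}
    for i in range(7):
        A=A*R.from_rotvec(np.array([0,0,1] if i%2==0 else [0,1,0])*sg[i]*q[i])
        if i in segs: a,l=segs[i]; p=p+A.apply([a,0,l]) if i!=6 else p+A.apply([0,0,l])
    return p,A*R.from_rotvec(par[14:17])
E
cat > fit.py <<'E'
from kin import *
from plant import sensors
s=sensors.get_state(); S.append((list(s["q"]),list(s["tool_pos"]),list(s["eef_rot"])))
best=None
rng=np.random.default_rng(0)
def rot(v,sg):
    o=[]
    for q,p,e in S:
        A=R.from_rotvec(v[:3])
        for i in range(7): A=A*R.from_rotvec(np.array([0,0,1] if i%2==0 else [0,1,0])*sg[i]*q[i])
        o.append((R.from_quat(e).inv()*A*R.from_rotvec(v[3:])).as_rotvec())
    return np.concatenate(o)
res=[]
for sg in itertools.product([1],[1,-1],[1,-1],[1,-1],[1,-1],[1,-1],[1,-1]):
  c=min((least_squares(rot,rng.uniform(-2,2,6),args=(sg,),max_nfev=60) for _ in range(8)),key=lambda o:o.cost)
  res.append((c.cost,sg,c.x))
res.sort(key=lambda t:t[0])
for c in res[:6]: print(c[0],c[1],R.from_rotvec(c[2][:3]).as_matrix().round(2).tolist(),R.from_rotvec(c[2][3:]).as_euler("xyz",degrees=True).round(1))
np.save("S3.npy",np.array(S[-1],dtype=object),allow_pickle=True)
E
python3 fit.py
```

```text
3.165653533610119e-05 (1, 1, 1, 1, 1, 1, 1) [[-1.0, -0.0, 0.0], [-0.0, 1.0, 0.0], [-0.0, 0.0, -1.0]] [-180.     0.3   90. ]
3.1656535336102335e-05 (1, -1, 1, -1, 1, -1, 1) [[1.0, 0.0, 0.0], [0.0, -1.0, 0.0], [0.0, -0.0, -1.0]] [-180.     0.3  -90. ]
0.09181368480043321 (1, 1, 1, 1, 1, 1, -1) [[-0.48, 0.65, 0.59], [0.28, 0.75, -0.59], [-0.83, -0.12, -0.54]] [-120.5   21.1  125.3]
0.09181368481212088 (1, -1, 1, -1, 1, -1, -1) [[0.48, -0.65, 0.59], [-0.28, -0.75, -0.59], [0.83, 0.12, -0.54]] [-120.5   21.1  -54.7]
0.2548850541406535 (1, 1, -1, 1, -1, 1, -1) [[-0.86, 0.52, 0.05], [-0.52, -0.86, -0.01], [0.04, -0.03, 1.0]] [ 1.8  1.2 82.3]
0.2548850541669633 (1, -1, -1, -1, -1, -1, -1) [[0.86, -0.52, 0.05], [0.52, 0.86, -0.01], [-0.04, 0.03, 1.0]] [  1.8   1.2 -97.7]
```

```bash
cat > kin.py <<'E'
import numpy as np
from scipy.optimize import least_squares
from scipy.spatial.transform import Rotation as R
LO=np.array([-3.01,-.46,-1.47,.13,-1,.04,-2.66]); HI=np.array([3.01,2.08,1.51,2.56,4.14,2.09,2.66])
AX=[[0,0,-1],[0,1,0],[0,0,-1],[0,1,0],[0,0,-1],[0,1,0],[0,0,-1]]
TO=R.from_euler("z",90,degrees=True)
def fk(q,g):
    A=R.identity(); p=np.array([0,0,g[0]])
    for i in range(7):
        A=A*R.from_rotvec(np.array(AX[i])*q[i])
        k={0:1,1:3,3:5,5:7}.get(i)
        if k: p=p+A.apply([g[k],0,g[k+1]])
    return p,A*TO
E
cat > fit2.py <<'E'
from kin import *
S=[([1.32682427,0.68999326,-0.19453561,1.56634431,0.15733225,0.9024934,-0.21514339],[.17117833,-.60047994,.25690469],[.990365027,.138478397,-.000198161,-.000899188]),
([1.43,1.12,-.84,1.85,-.12,.72,.44],[.3943,-.2846,.1387],[.778,.462,.363,-.219]),
([1.25,1.32,-.8,1.94,-.11,.36,.44],[.4495,-.1953,.0236],[.782,.458,.365,-.215])]
S.append(tuple(np.load("S3.npy",allow_pickle=True)))
for off in (90,-90):
    print(off,[(np.degrees((R.from_quat(list(e)).inv()*fk(q,np.zeros(9))[1]).magnitude())).round(1) for q,p,e in S])
f=lambda g:np.r_[np.concatenate([fk(q,np.r_[g[0],0,0,g[1:]])[0]-p for q,p,e in S]),.02*(g[[1,3,5]])]
o=least_squares(f,[.3,0,.4,0,.4,0,.2]); print(o.x.round(4),np.abs(o.fun).max())
np.save("g.npy",np.r_[o.x[0],0,0,o.x[1:]])
E
python3 fit2.py
```

```text
90 [np.float64(0.0), np.float64(0.2), np.float64(0.5), np.float64(0.0)]
-90 [np.float64(0.0), np.float64(0.2), np.float64(0.5), np.float64(0.0)]
[ 3.489e-01  5.870e-02  5.274e-01 -7.000e-04  3.095e-01 -1.000e-04
  2.743e-01] 0.03565975513817124
```

```bash
cat > try.py <<'E'
import kin; from kin import *
import itertools
src=open("fit2.py").read().split("for off")[0]; exec(src)
def fk2(q,g,m):
    A=R.identity(); p=np.array([0,0,g[0]])
    for i in range(7):
        A=A*R.from_rotvec(np.array(AX[i])*q[i])
        if i in m: k=1+2*m.index(i); p=p+A.apply([g[k],0,g[k+1]])
    return p
for m in itertools.product([0],[1,2],[3,4],[5,6]):
  for a0 in (0,1):
    def f(g):
        g=g.copy(); g[2]=0; g[1]*=a0
        return np.r_[np.concatenate([fk2(q,g,m)-p for q,p,e in S]),.01*g[[1,3,5,7]]]
    o=least_squares(f,[.3,0,0,0,.4,0,.4,0,.2]); print(m,a0,o.x.round(3),np.abs(o.fun[:12]).max().round(4))
E
python3 try.py
```

```text
(0, 1, 3, 5) 0 [ 0.349 -0.453 -0.457  0.059  0.527 -0.001  0.31  -0.     0.274] 0.0357
(0, 1, 3, 5) 1 [ 0.349  0.005 -0.645  0.057  0.524 -0.     0.31   0.001  0.274] 0.0357
(0, 1, 3, 6) 0 [ 0.346 -0.632 -0.135  0.056  0.511 -0.006  0.304 -0.012  0.269] 0.0346
(0, 1, 3, 6) 1 [ 0.345 -0.005  0.646  0.059  0.514 -0.006  0.303 -0.014  0.268] 0.0343
(0, 1, 4, 5) 0 [ 0.35  -0.421  0.487  0.059  0.527 -0.008  0.31   0.006  0.277] 0.0352
(0, 1, 4, 5) 1 [ 0.35   0.004  1.986  0.057  0.524 -0.007  0.31   0.006  0.277] 0.0352
(0, 1, 4, 6) 0 [ 0.343 -0.389 -0.515  0.056  0.52   0.006  0.305 -0.015  0.267] 0.0346
(0, 1, 4, 6) 1 [ 0.343 -0.005 -0.645  0.058  0.523  0.006  0.304 -0.016  0.267] 0.0344
(0, 2, 3, 5) 0 [ 0.29  -0.891  0.374 -0.136  0.676  0.014  0.366 -0.017  0.404] 0.0238
(0, 2, 3, 5) 1 [ 0.301  0.029  0.574 -0.136  0.648  0.014  0.369 -0.008  0.397] 0.0239
(0, 2, 3, 6) 0 [ 0.282  1.347  0.857 -0.13   0.665  0.011  0.364 -0.019  0.389] 0.021
(0, 2, 3, 6) 1 [ 0.295  0.026 -0.763 -0.132  0.645  0.013  0.368 -0.01   0.389] 0.0223
(0, 2, 4, 5) 0 [ 0.289  1.074 -0.166 -0.145  0.666  0.011  0.367 -0.027  0.402] 0.0232
(0, 2, 4, 5) 1 [ 0.301  0.03   0.766 -0.146  0.639  0.013  0.372 -0.02   0.395] 0.0233
(0, 2, 4, 6) 0 [ 0.276 -0.986  0.266 -0.137  0.657  0.013  0.366 -0.029  0.379] 0.0219
(0, 2, 4, 6) 1 [ 0.289  0.025 -1.926 -0.138  0.636  0.013  0.37  -0.02   0.379] 0.0212
```

```bash
cat > rec.py <<'E'
from plant import sensors; import json
s=sensors.get_state(); open("S.jsonl","a").write(json.dumps([list(map(float,s[k])) for k in ("q","tool_pos","eef_rot")])+"\n")
E
python3 rec.py
```

step_arm:
  steps:
    - [[0, 0, -4], [0, -8, 0]]
    - [[0, 0, -4], [0, -8, 0]]
    - [[0, 0, -2], [0, -8, 0]]

```text
clock: 5.58
tool_pos: [0.4493, -0.1971, 0.254]
eef_rot: [0.979, 0.159, 0.11, -0.058]
contact_force: [0.8, 0.2, -1.3]
opening: 0.279
finger_force: 25.0
```

```bash
python3 rec.py
```

step_arm:
  steps:
    - [[0, -3, 0], [0, 0, 9]]
    - [[0, -3, 0], [0, 0, 9]]
    - [[0, -3, 0], [0, 0, 9]]

```text
clock: 5.95
tool_pos: [0.4346, -0.108, 0.2638]
eef_rot: [0.989, -0.075, 0.095, -0.083]
contact_force: [-0.7, -0.5, 0.9]
opening: 0.282
finger_force: 25.0
```

```bash
python3 rec.py
```

step_arm:
  steps:
    - [[-4, 0, 0], [8, 0, 0]]
    - [[-4, 0, 0], [8, 0, 0]]
    - [[-4, 0, 0], [8, 0, 0]]

```text
clock: 6.32
tool_pos: [0.3365, -0.0932, 0.2429]
eef_rot: [0.96, -0.054, 0.102, -0.254]
contact_force: [-0.5, -0.9, -2.0]
opening: 0.279
finger_force: 25.0
```

```bash
python3 rec.py
```

step_arm:
  steps:
    - [[0, -4, 0], [-8, 0, -9]]
    - [[0, -4, 0], [-8, 0, -9]]
    - [[0, -4, 0], [-8, 0, -9]]
    - [[0, -4, 0], [-8, 0, -9]]

```text
clock: 6.82
tool_pos: [0.3287, 0.0074, 0.2778]
eef_rot: [0.985, 0.118, 0.12, -0.049]
contact_force: [-1.2, 0.2, -0.6]
opening: 0.277
finger_force: 25.0
```

```bash
python3 rec.py; cat > fit3.py <<'E'
from kin import *
import json
S=[json.loads(l) for l in open("S.jsonl")]
S.append(([1.32682427,0.68999326,-0.19453561,1.56634431,0.15733225,0.9024934,-0.21514339],[.17117833,-.60047994,.25690469],[.990365027,.138478397,-.000198161,-.000899188]))
# linear in offsets: p=sum A_i o_i
def rows(q):
    A=R.identity(); M=[np.eye(3)]
    for i in range(7): A=A*R.from_rotvec(np.array(AX[i])*q[i]); M.append(A.as_matrix())
    return np.hstack(M)
B=np.vstack([rows(q) for q,p,e in S]); y=np.concatenate([p for q,p,e in S])
x=np.linalg.solve(B.T@B+1e-7*np.eye(24),B.T@y)
print(x.reshape(8,3).round(4)); print(np.abs(B@x-y).max(), len(S)); np.save("off.npy",x.reshape(8,3))
for q,p,e in S: print(np.round(q,2),np.round(p,3))
E
python3 fit3.py
```

```text
[[ 1.000e-04  2.000e-04  1.731e-01]
 [ 2.000e-04 -9.400e-03  1.731e-01]
 [-5.000e-04 -9.400e-03  2.819e-01]
 [ 3.000e-04 -1.340e-02  2.819e-01]
 [ 0.000e+00 -1.340e-02  1.723e-01]
 [-0.000e+00 -2.000e-04  1.723e-01]
 [-1.000e-04 -2.000e-04  1.535e-01]
 [ 0.000e+00 -0.000e+00  1.535e-01]]
2.164688486017141e-06 6
[ 0.95  0.65 -0.64  2.24 -1.    0.04  0.2 ] [ 0.471 -0.186  0.221]
[ 0.34  0.51  0.18  2.08 -0.63  0.55 -0.21] [ 0.449 -0.197  0.254]
[ 0.07  0.44  0.31  2.21 -0.78  0.49 -0.69] [ 0.435 -0.108  0.264]
[ 0.75  0.51 -0.22  2.38 -0.97  0.54 -0.22] [ 0.337 -0.093  0.243]
[-0.07  0.23  0.01  2.53 -0.68  0.18 -0.73] [0.329 0.007 0.278]
[ 1.33  0.69 -0.19  1.57  0.16  0.9  -0.22] [ 0.171 -0.6    0.257]
```

```bash
cat > kin.py <<'E'
import numpy as np
from scipy.optimize import least_squares
from scipy.spatial.transform import Rotation as R
LO=np.array([-3.01,-.46,-1.47,.13,-1,.04,-2.66]); HI=np.array([3.01,2.08,1.51,2.56,4.14,2.09,2.66])
AX=np.array([[0,0,-1],[0,1,0],[0,0,-1],[0,1,0],[0,0,-1],[0,1,0],[0,0,-1]],float)
TO=R.from_euler("z",90,degrees=True); OFF=np.load("off.npy"); PRE=None
def fk(q):
    A=R.identity(); p=OFF[0].copy()
    for i in range(7): A=A*R.from_rotvec(AX[i]*q[i]); p=p+A.apply(OFF[i+1])
    return p,A*TO
def err(q,P,Q):
    p,A=fk(q); return np.r_[(p-P)*5,(Q.inv()*A).as_rotvec()]
def ik(P,Q,q0,reg=1e-3,ref=None):
    ref=q0 if ref is None else ref
    o=least_squares(lambda q:np.r_[err(q,P,Q),reg*(q-ref)],np.clip(q0,LO+1e-3,HI-1e-3),bounds=(LO,HI),max_nfev=80)
    return o.x,np.abs(err(o.x,P,Q)).max()
def many(P,Q,n=40,seed=0):
    g=np.random.default_rng(seed); out=[]
    for _ in range(n):
        q,e=ik(P,Q,g.uniform(LO,HI))
        if e<5e-3: out.append((np.min(np.minimum(q-LO,HI-q)),q))
    return sorted(out,key=lambda t:-t[0])
E
cat > t.py <<'E'
from h import *; from kin import *
q=sensors.get_state()["q"]; p,A=fk(q); s=sensors.get_state(); print(p-s["tool_pos"],(A.inv()*R.from_quat(s["eef_rot"])).magnitude())
T0=R.from_quat(s["eef_rot"])
hx=np.array([.626,-.106]); X=np.array([.983,.182])
for nm,(a,z),h,th in [("bin30",(-.023,.102),10.5,30),("bin45",(-.023,.102),10.5,45),("pre30",(-.155,.15),10.5,30)]:
  for fl in (False,True):
    P=np.r_[hx+a*X,z]; m=many(P,pose(h,th,fl),30)
    print(nm,fl,len(m)); [print("  ",round(a,2),b.round(2)) for a,b in m[:4]]
for nm,P,h,th in [("plug1",[.422,.047,.023],74,45),("plug2",[.399,.197,.023],55,45)]:
  for hh in (h,h+180):
   for fl in (False,True):
    m=many(np.array(P),pose(hh,th,fl),30)
    print(nm,hh,fl,len(m)); [print("  ",round(a,2),b.round(2)) for a,b in m[:3]]
E
python3 t.py
```

```text
[ 3.36532093e-08 -1.10102129e-07 -1.17026513e-07] 4.126527592773526e-16
bin30 False 11
   0.35 [ 0.24  0.87 -0.06  2.15  3.53  0.39  1.56]
   0.31 [ 0.36  0.87 -0.25  2.15  3.18  0.35  1.95]
   0.3 [ 0.39  0.88 -0.31  2.14  3.07  0.34  2.08]
   0.22 [0.03 0.9  0.29 2.16 3.92 0.57 1.11]
bin30 True 17
   0.43 [ 0.73  1.04 -0.92  2.13  2.14  0.61  0.  ]
   0.43 [ 0.66  0.99 -0.79  2.13  2.26  0.51 -0.15]
   0.42 [ 0.79  1.11 -1.05  2.13  2.06  0.72  0.13]
   0.41 [ 0.61  0.95 -0.68  2.13  2.39  0.45 -0.3 ]
bin45 False 14
   0.26 [ 0.49  1.   -0.38  2.3   3.25  0.82  2.04]
   0.26 [ 0.49  1.   -0.37  2.3   3.26  0.82  2.04]
   0.26 [ 0.46  0.99 -0.33  2.3   3.29  0.83  1.99]
   0.25 [ 0.44  0.99 -0.29  2.31  3.33  0.84  1.94]
bin45 True 17
   0.27 [ 0.77  1.13 -0.87  2.29  2.8   0.82 -0.48]
   0.27 [ 0.67  1.06 -0.68  2.29  2.98  0.8  -0.73]
   0.25 [ 0.36  0.98 -0.17  2.31  3.42  0.87 -1.33]
   0.25 [ 0.91  1.32 -1.22  2.28  2.49  0.98 -0.03]
pre30 False 11
   0.11 [ 0.69  0.79 -0.58  2.45  2.84  0.5   2.41]
   0.11 [ 0.59  0.76 -0.41  2.45  3.1   0.49  2.14]
   0.1 [ 0.51  0.75 -0.27  
[... 673 characters left out ...]
0.25  1.2  -0.55  1.9   0.99  1.25  1.3 ]
   0.66 [-0.25  1.19 -0.54  1.9   0.99  1.25  1.31]
   0.66 [-0.26  1.19 -0.53  1.9   0.99  1.24  1.31]
plug1 254 True 18
   0.67 [-0.17  1.24 -0.69  1.89  1.05  1.37 -1.9 ]
   0.67 [-0.23  1.2  -0.58  1.89  1.01  1.28 -1.85]
   0.66 [-0.27  1.19 -0.51  1.9   0.97  1.22 -1.82]
plug2 55 False 0
plug2 55 True 0
plug2 235 False 17
   0.89 [-0.58  1.18 -0.21  1.6   0.38  1.2   1.5 ]
   0.87 [-0.55  1.19 -0.27  1.6   0.42  1.22  1.45]
   0.84 [-0.51  1.19 -0.33  1.59  0.47  1.25  1.41]
plug2 235 True 17
   0.9 [-0.65  1.18 -0.07  1.6   0.27  1.15 -1.53]
   0.87 [-0.86  1.21  0.32  1.62 -0.07  1.1  -1.18]
   0.87 [-0.54  1.19 -0.28  1.6   0.43  1.22 -1.7 ]
```

```bash
cat >> kin.py <<'E'
def rows_for(qs,p0,R0):
    "rows following the fk of joint list qs, with rounding fed back"
    p,Q=np.array(p0),R0; rows=[]
    for q in qs:
        P,A=fk(q); a=np.round(Q.inv().apply(P-p)*100,1); p=p+Q.apply(a/100)
        b=np.round(np.degrees((Q.inv()*A).as_rotvec())*2)/2; Q=Q*R.from_rotvec(np.radians(b)); rows.append([a.tolist(),b.tolist()])
    print(str(rows).replace(" ","").replace("-0.0","0").replace(".0,",",").replace(".0]","]"))
    print("max shift",max(np.linalg.norm(r[0]) for r in rows),"max turn",max(np.linalg.norm(r[1]) for r in rows),"end",p.round(4))
    return rows
E
cat > t.py <<'E'
from h import *; from kin import *
s=sensors.get_state(); q0=s["q"]
hx=np.array([.626,-.106]); X=np.array([.983,.182])
P=np.r_[hx-.155*X,.19]
m=many(P,pose(10.5,30,False),40); print([(round(a,2),b.round(2)) for a,b in m[:4]])
q1=m[0][1]
for bulge in (0,.4,.7):
  n=40; t=np.linspace(0,1,n+1)[1:,None]; qs=q0+(q1-q0)*t; qs[:,5]+=bulge*np.sin(np.pi*t[:,0])
  print(bulge)
  for k in range(0,n,5): p,A=fk(qs[k]); print(qs[k].round(2),p.round(3),A.as_matrix()[:,2].round(2))
E
python3 t.py
```

```text
[(np.float64(0.14), array([ 0.62,  0.66, -0.44,  2.42,  3.08,  0.36,  2.13])), (np.float64(0.14), array([ 0.75,  0.69, -0.65,  2.42,  2.69,  0.38,  2.52])), (np.float64(0.13), array([ 0.56,  0.64, -0.34,  2.43,  3.26,  0.37,  1.96])), (np.float64(0.13), array([ 0.55,  0.64, -0.34,  2.43,  3.27,  0.37,  1.95]))]
0
[-0.05  0.24  0.    2.53 -0.59  0.19 -0.66] [0.326 0.002 0.274] [ 0.21  0.11 -0.97]
[ 0.03  0.3  -0.05  2.51 -0.12  0.21 -0.3 ] [ 0.314 -0.031  0.255] [ 0.12  0.04 -0.99]
[ 0.12  0.35 -0.11  2.5   0.36  0.23  0.06] [ 0.312 -0.071  0.24 ] [ 0.08 -0.04 -1.  ]
[ 0.21  0.4  -0.17  2.49  0.83  0.25  0.42] [ 0.323 -0.111  0.227] [ 0.08 -0.12 -0.99]
[ 0.29  0.46 -0.23  2.47  1.3   0.27  0.77] [ 0.347 -0.144  0.216] [ 0.13 -0.18 -0.98]
[ 0.38  0.51 -0.28  2.46  1.77  0.3   1.13] [ 0.382 -0.165  0.206] [ 0.21 -0.19 -0.96]
[ 0.46  0.56 -0.34  2.45  2.24  0.32  1.49] [ 0.42  -0.169  0.197] [ 0.32 -0.14 -0.94]
[ 0.55  0.61 -0.4   2.43  2.71  0.34  1.85] [ 0.454 -0.156  0.191] [ 0.43 -0.03 -0.9 ]
0.4
[-0.05  0.24  0.    2.53 -0.59  0.22 -0.66] [0.317 0.007 0.273] [ 0.18  0.13 -0.98]
[ 0.
[... 601 characters left out ...]
85]
0.7
[-0.05  0.24  0.    2.53 -0.59  0.24 -0.66] [0.311 0.01  0.272] [ 0.16  0.14 -0.98]
[ 0.03  0.3  -0.05  2.51 -0.12  0.53 -0.3 ] [ 0.217 -0.023  0.259] [-0.19  0.07 -0.98]
[ 0.12  0.35 -0.11  2.5   0.36  0.76  0.06] [ 0.162 -0.119  0.273] [-0.41 -0.2  -0.89]
[ 0.21  0.4  -0.17  2.49  0.83  0.92  0.42] [ 0.179 -0.231  0.297] [-0.39 -0.52 -0.76]
[ 0.29  0.46 -0.23  2.47  1.3   0.97  0.77] [ 0.26  -0.311  0.309] [-0.16 -0.72 -0.67]
[ 0.38  0.51 -0.28  2.46  1.77  0.92  1.13] [ 0.369 -0.33   0.296] [ 0.18 -0.73 -0.67]
[ 0.46  0.56 -0.34  2.45  2.24  0.77  1.49] [ 0.461 -0.284  0.262] [ 0.46 -0.51 -0.72]
[ 0.55  0.61 -0.4   2.43  2.71  0.56  1.85] [ 0.496 -0.198  0.22 ] [ 0.56 -0.17 -0.81]
```

```bash
cat > go.py <<'E'
from h import *; from kin import *
import sys
def go(wps,step=.13,nmax=12):
    "next rows through joint waypoints; limits turn to ~9.5deg & shift 4.5cm per row"
    s=sensors.get_state(); q=np.array(s["q"]); pts=[q]+[np.array(w) for w in wps]; dense=[]
    for a,b in zip(pts,pts[1:]): dense+=[a+(b-a)*t for t in np.linspace(0,1,201)[1:]]
    out=[];last=q;lp,lA=fk(q)
    for i,d in enumerate(dense):
        p,A=fk(d)
        if np.degrees((lA.inv()*A).magnitude())>9 or np.linalg.norm(p-lp)>.045 or np.abs(d-last).max()>.2 or i==len(dense)-1:
            out.append(d);last,lp,lA=d,p,A
    print("rows total",len(out)); out=out[:nmax]
    for k in range(0,len(out),3): print(fk(out[k])[0].round(3),fk(out[k])[1].as_matrix()[:,2].round(2))
    rows_for(out,s["tool_pos"],R.from_quat(s["eef_rot"])); print("q end",out[-1].round(2).tolist())
E
python3 - <<'E'
from go import *
via=[.4,.5,-.25,2.3,1.3,.7,.77]; print(fk(via)[0],fk(via)[1].as_matrix()[:,2])
go([via,[ 0.62,  0.66, -0.44,  2.42,  3.08,  0.36,  2.13]],nmax=50)
E
```

```text
[ 0.36469452 -0.29647863  0.25774705] [ 0.00879665 -0.53435088 -0.84521699]
rows total 38
[0.325 0.004 0.274] [ 0.19  0.12 -0.97]
[ 0.313 -0.017  0.261] [ 0.09  0.09 -0.99]
[ 0.302 -0.051  0.251] [ 0.    0.02 -1.  ]
[ 0.298 -0.098  0.244] [-0.07 -0.08 -0.99]
[ 0.303 -0.154  0.242] [-0.1  -0.22 -0.97]
[ 0.323 -0.222  0.246] [-0.08 -0.37 -0.93]
[ 0.359 -0.289  0.256] [-0.   -0.52 -0.86]
[ 0.402 -0.301  0.251] [ 0.14 -0.53 -0.83]
[ 0.44  -0.29   0.241] [ 0.28 -0.48 -0.83]
[ 0.469 -0.264  0.228] [ 0.4  -0.38 -0.84]
[ 0.486 -0.228  0.215] [ 0.48 -0.24 -0.85]
[ 0.489 -0.186  0.202] [ 0.51 -0.09 -0.86]
[ 0.478 -0.145  0.19 ] [ 0.5   0.06 -0.87]
[[[-0.5,0.3,0.3],[0.5,-2,-9]],[[-0.7,0.3,0.3],[0.5,-1.5,-9.5]],[[-0.8,0.4,0.2],[0.5,-2,-9]],[[-0.9,0.4,0.3],[1,-2,-9]],[[-1,0.3,0.2],[1,-2,-9]],[[-1.2,0.2,0.2],[1,-2,-9]],[[-1.4,0.2,0.3],[1,-2,-9]],[[-1.4,0.1,0.2],[1,-2,-9]],[[-1.6,-0.1,0.3],[1.5,-2,-9]],[[-1.7,-0.2,0.2],[1.5,-2,-9]],[[-1.7,-0.3,0.3],[1.5,-2,-8.5]],[[-1.8,-0.6,0.3],[2,-2,-9]],[[-1.8,-0.8,0.3],[1.5,-2,-8.5]],[[-2,-1,0.4],[2.5,-2,-9.5]],[[-1.9,-1.3,0.4],[2.5,-2,-9]],[[-1.9,-1.5,0.5],[2.5,-2,-9.5]],[[-1.8,-1.7,0.5],[2.5,-2,-9]],[[-1.6,-1.9,0.6],[3,-1.5,-9]],[[-1.4,-2.1,0.6],[3,-1.5,-9]],[[-1.4,-1,0.5],[2,-2.5,-8.5]],[[-1.3,-0.5,0.3],[1.5,-2.5,-9]],[[-1.3,-0.4,0.4],[1,-3,-9]],[[-1.2,-0.4,0.4],[1.5,-2.5,-9]],[[-1.3,-0.5,0.3],[1.5,-2.5,-9]],[[-1.2,-0.5,0.3],[1.5,-2.5,-9]],[[-1.2,-0.6,0.3],[1.5,-2,-9]],[[-1.2,-0.6,0.3],[2,-2.5,-9]],[[-1.2,-0.6,0.2],[2,-2,-9]],[[-1.2,-0.7,0.3],[2,-2,-9]],[[-1.2,-0.7,0.2],[2.5,-2,-9]],[[-1.1,-0.9,0.1],[2.5,-2,-9]],[[-1.1,-0.9,0.2],[2.5,-1.5,-9]],[[-1.1,-1,0.2],[2.5,-1.5,-9]],[[-1,-1,0.1],[2.5,-1,-9]],[[-0.9,-1.2,0.1],[3,-1,-9]],[[-0.9,-1.2,0.1],[2.5,-1,-9]],[[-0.7,-1.3,0.1],[3,-0.5,-9]],[[-0.4,-0.8,0.1],[1.5,0,-5]]]
max shift 2.5942243542145698 max turn 10.024968827881711 end [ 0.4742 -0.1369  0.1876]
q end [0.62, 0.66, -0.44, 2.42, 3.08, 0.36, 2.13]
```

Run the first 19 rows in two calls, then check the joints.

step_arm:
  steps:
    - [[-0.5, 0.3, 0.3], [0.5, -2, -9]]
    - [[-0.7, 0.3, 0.3], [0.5, -1.5, -9.5]]
    - [[-0.8, 0.4, 0.2], [0.5, -2, -9]]
    - [[-0.9, 0.4, 0.3], [1, -2, -9]]
    - [[-1, 0.3, 0.2], [1, -2, -9]]
    - [[-1.2, 0.2, 0.2], [1, -2, -9]]
    - [[-1.4, 0.2, 0.3], [1, -2, -9]]
    - [[-1.4, 0.1, 0.2], [1, -2, -9]]
    - [[-1.6, -0.1, 0.3], [1.5, -2, -9]]

```text
clock: 7.95
tool_pos: [0.2974, -0.0818, 0.245]
eef_rot: [0.67, 0.741, -0.032, -0.003]
contact_force: [-1.2, 0.3, -0.6]
opening: 0.277
finger_force: 25.0
```

```bash
python3 - <<'E'
from go import *
where()
via=[.4,.5,-.25,2.3,1.3,.7,.77]
go([via,[ 0.62,  0.66, -0.44,  2.42,  3.08,  0.36,  2.13]],nmax=12)
E
```

```text
t 7.95 p [ 0.2974 -0.0818  0.245 ] x [-0.1   0.99 -0.04] z [-0.05 -0.04 -1.  ] q [ 0.07  0.36 -0.    2.43  0.12  0.4   0.06] F [-1.2  0.3 -0.6] op 24.4 ff 25.0
rows total 29
[ 0.296 -0.098  0.243] [-0.07 -0.08 -0.99]
[ 0.298 -0.153  0.241] [-0.11 -0.21 -0.97]
[ 0.317 -0.218  0.245] [-0.1  -0.36 -0.93]
[ 0.355 -0.284  0.255] [-0.02 -0.51 -0.86]
[[[-1.6,-0.3,0.2],[1.5,-2,-9]],[[-1.6,-0.5,0.3],[2,-1.5,-8.5]],[[-1.7,-0.6,0.3],[2,-2,-8.5]],[[-1.8,-0.9,0.3],[2,-2,-9]],[[-1.9,-1,0.4],[2,-2,-9]],[[-1.8,-1.2,0.3],[2.5,-1.5,-9]],[[-1.8,-1.4,0.5],[2.5,-2,-8.5]],[[-1.8,-1.7,0.4],[2.5,-2,-8.5]],[[-1.7,-1.7,0.5],[3,-2,-8.5]],[[-1.7,-2.1,0.6],[3,-2,-8.5]],[[-1.5,-1.5,0.5],[2.5,-2.5,-9.5]],[[-1.3,-0.4,0.4],[1,-2.5,-9]]]
max shift 2.7676705006196096 max turn 10.136567466356647 end [ 0.3851 -0.3005  0.254 ]
q end [0.42, 0.51, -0.27, 2.31, 1.44, 0.67, 0.88]
```

Tracks well.

step_arm:
  steps:
    - [[-1.6, -0.3, 0.2], [1.5, -2, -9]]
    - [[-1.6, -0.5, 0.3], [2, -1.5, -8.5]]
    - [[-1.7, -0.6, 0.3], [2, -2, -8.5]]
    - [[-1.8, -0.9, 0.3], [2, -2, -9]]
    - [[-1.9, -1, 0.4], [2, -2, -9]]
    - [[-1.8, -1.2, 0.3], [2.5, -1.5, -9]]
    - [[-1.8, -1.4, 0.5], [2.5, -2, -8.5]]
    - [[-1.8, -1.7, 0.4], [2.5, -2, -8.5]]
    - [[-1.7, -1.7, 0.5], [3, -2, -8.5]]
    - [[-1.7, -2.1, 0.6], [3, -2, -8.5]]
    - [[-1.5, -1.5, 0.5], [2.5, -2.5, -9.5]]
    - [[-1.3, -0.4, 0.4], [1, -2.5, -9]]

```text
clock: 9.45
tool_pos: [0.3839, -0.301, 0.2537]
eef_rot: [-0.209, 0.936, -0.282, -0.021]
contact_force: [0.2, -0.5, -0.7]
opening: 0.278
finger_force: 25.0
```

```bash
python3 - <<'E'
from go import *
where()
go([[ 0.62,  0.66, -0.44,  2.42,  3.08,  0.36,  2.13]],nmax=18)
E
```

```text
t 9.45 p [ 0.3839 -0.301   0.2537] x [-0.91 -0.38  0.16] z [ 0.08 -0.54 -0.84] q [0.17 0.51 0.1  2.32 1.44 0.48 0.91] F [ 0.2 -0.5 -0.7] op 24.5 ff 25.0
rows total 17
[ 0.393 -0.3    0.249] [ 0.11 -0.53 -0.84]
[ 0.421 -0.289  0.232] [ 0.22 -0.48 -0.85]
[ 0.445 -0.266  0.216] [ 0.32 -0.39 -0.87]
[ 0.464 -0.233  0.201] [ 0.4  -0.26 -0.88]
[ 0.474 -0.192  0.192] [ 0.46 -0.11 -0.88]
[ 0.475 -0.147  0.188] [ 0.49  0.05 -0.87]
[[[-1,-0.1,0.4],[0.5,-2,-9.5]],[[-1,-0.1,0.5],[1,-2,-9.5]],[[-1,-0.1,0.4],[0.5,-2,-9.5]],[[-1.1,-0.3,0.4],[1.5,-2,-9.5]],[[-1.1,-0.3,0.4],[1,-2,-9]],[[-1.2,-0.4,0.3],[1.5,-2.5,-9.5]],[[-1.1,-0.6,0.3],[2,-2,-9]],[[-1.1,-0.6,0.3],[2,-2,-9.5]],[[-1.1,-0.8,0.2],[2,-1.5,-9]],[[-1,-1,0.2],[2.5,-1.5,-9]],[[-1,-1,0.2],[3,-1.5,-9]],[[-0.8,-1.2,0.1],[3,-1,-9]],[[-0.7,-1.3,0.1],[3,-0.5,-9]],[[-0.6,-1.3,0.1],[3,-0.5,-9]],[[-0.4,-1.5,0],[3,0,-8.5]],[[-0.3,-1.5,0],[3.5,0.5,-9]],[[0,-1,0],[2,0.5,-6]]]
max shift 1.5524174696260025 max turn 9.937303457175895 end [ 0.4743 -0.1368  0.1886]
q end [0.62, 0.66, -0.44, 2.42, 3.08, 0.36, 2.13]
```

step_arm:
  steps:
    - [[-1, -0.1, 0.4], [0.5, -2, -9.5]]
    - [[-1, -0.1, 0.5], [1, -2, -9.5]]
    - [[-1, -0.1, 0.4], [0.5, -2, -9.5]]
    - [[-1.1, -0.3, 0.4], [1.5, -2, -9.5]]
    - [[-1.1, -0.3, 0.4], [1, -2, -9]]
    - [[-1.2, -0.4, 0.3], [1.5, -2.5, -9.5]]
    - [[-1.1, -0.6, 0.3], [2, -2, -9]]
    - [[-1.1, -0.6, 0.3], [2, -2, -9.5]]
    - [[-1.1, -0.8, 0.2], [2, -1.5, -9]]
    - [[-1, -1, 0.2], [2.5, -1.5, -9]]
    - [[-1, -1, 0.2], [3, -1.5, -9]]
    - [[-0.8, -1.2, 0.1], [3, -1, -9]]

```text
clock: 10.95
tool_pos: [0.4721, -0.2057, 0.1948]
eef_rot: [0.924, -0.296, 0.243, 0.009]
contact_force: [0.4, -1.1, -0.6]
opening: 0.279
finger_force: 25.0
```

step_arm:
  steps:
    - [[-0.7, -1.3, 0.1], [3, -0.5, -9]]
    - [[-0.6, -1.3, 0.1], [3, -0.5, -9]]
    - [[-0.4, -1.5, 0], [3, 0, -8.5]]
    - [[-0.3, -1.5, 0], [3.5, 0.5, -9]]
    - [[0, -1, 0], [2, 0.5, -6]]
    - [[0, 0, 0], [0, 0, 0]]

```text
clock: 11.7
tool_pos: [0.4752, -0.137, 0.1894]
eef_rot: [0.962, 0.078, 0.26, -0.024]
contact_force: [0.8, 0.2, -0.1]
opening: 0.277
finger_force: 25.0
```

```bash
python3 - <<'E'
from h import *
where(); s=vision.snapshot("wrist"); print(s["position"])
im=s["img"][:300,120:520,::-1]; cv2.imwrite("pics/w3.png",cv2.resize(im,None,fx=2,fy=2,interpolation=cv2.INTER_CUBIC))
E
```

```text
t 11.7 p [ 0.4752 -0.137   0.1894] x [0.85 0.14 0.5 ] z [ 0.5   0.09 -0.86] q [ 0.57  0.65 -0.36  2.42  3.22  0.37  1.98] F [ 0.8  0.2 -0.1] op 24.4 ff 25.0
[ 0.4770308  -0.13654769  0.33708462]
```

View pics/w3.png

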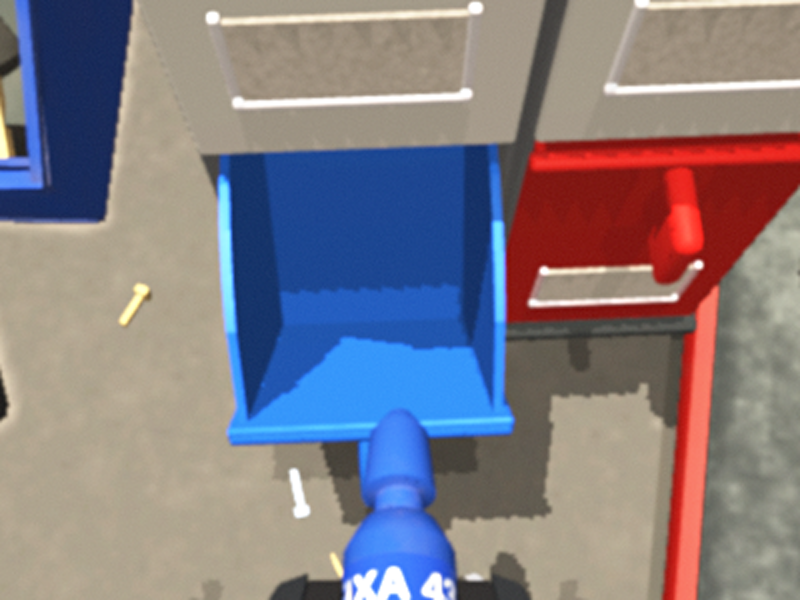

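```bash
python3 - <<'E'
from h import *
s=vision.snapshot("wrist")
px=lambda X,Y:(120+X/2,Y/2)
for n,X,Y,z in [("roofL",205,154,.140),("roofR",517,142,.140),("redroofL",540,142,.140),("redTopL",532,150,.134),("redBotL",509,321,.018),("redBotR",694,322,.012),("finbase",680,180,.132),("finend",686,240,.119)]: print(n,onz(s,*px(X,Y),z).round(4))
for z in (.09,.1,.11): 
    a=onz(s,*px(231,440),z);b=onz(s,*px(512,428),z);print(z,a.round(4),b.round(4),np.linalg.norm(a-b).round(4),((a+b)/2).round(4))
E
```

```text
roofL [ 0.617  -0.0518  0.14  ]
roofR [ 0.6366 -0.1468  0.14  ]
redroofL [ 0.6378 -0.1538  0.14  ]
redTopL [ 0.6393 -0.1522  0.134 ]
redBotL [ 0.6375 -0.1616  0.018 ]
redBotR [ 0.6542 -0.2499  0.012 ]
finbase [ 0.6374 -0.2002  0.132 ]
finend [ 0.6252 -0.2079  0.119 ]
0.09 [ 0.5406 -0.0651  0.09  ] [ 0.5609 -0.1623  0.09  ] 0.0992 [ 0.5508 -0.1137  0.09  ]
0.1 [ 0.5381 -0.068   0.1   ] [ 0.5575 -0.1612  0.1   ] 0.0952 [ 0.5478 -0.1146  0.1   ]
0.11 [ 0.5355 -0.0709  0.11  ] [ 0.5542 -0.1602  0.11  ] 0.0912 [ 0.5448 -0.1155  0.11  ]
```

w3: the blue front top edge runs from (231,437) to (512,425), so the bin is fully open at about 0.78 rad. The roof edge runs from (205,153) to (517,142) and the red fin is at (685,240). The tower yaw is about 11.5°.

```bash
cat >> h.py <<'E'
YAW=11.5; TX=np.array([.980,.199]); TY=np.array([-.199,.980])
BH=np.array([.627,-.101]); RH=np.array([.6473,-.201])
def W(H,x,z,y=0): return np.r_[H+x*TX+y*TY, z+.018]
def rel(H):
    p=sensors.get_state()["tool_pos"]; d=p[:2]-H; print("rel",(d@TX).round(4),(d@TY).round(4),round(p[2]-.018,4))
E
python3 - <<'E'
from h import *
rel(BH)
a=plan(W(BH,-.147,.142),11.5,30,2)
a=plan(W(BH,-.025,.097),11.5,30,5,start=a)
a=plan(W(BH,-.025,.085),11.5,30,1,start=a)
E
```

```text
rel -0.1552 -0.0051 0.1721
[[[-0.4,-0.3,1.5],[0.5,0,-1]],[[-0.4,-0.2,1.5],[0.5,-0.5,-1]]] end [ 0.4831 -0.1305  0.1602]
[[[1.7,0,2],[0,0,0]],[[1.6,0,2],[0,0,0]],[[1.7,0,2],[0,0,0]],[[1.7,0,2],[0,0,0]],[[1.6,0,2],[0,0,0]]] end [ 0.6024 -0.106   0.1147]
[[[-0.6,0,1],[0,0,0]]] end [ 0.6022 -0.106   0.103 ]
```

step_arm:
  steps:
    - [[-0.4, -0.3, 1.5], [0.5, 0, -1]]
    - [[-0.4, -0.2, 1.5], [0.5, -0.5, -1]]
    - [[1.7, 0, 2], [0, 0, 0]]
    - [[1.6, 0, 2], [0, 0, 0]]
    - [[1.7, 0, 2], [0, 0, 0]]
    - [[1.7, 0, 2], [0, 0, 0]]
    - [[1.6, 0, 2], [0, 0, 0]]

```text
clock: 12.68
tool_pos: [0.6038, -0.1044, 0.1148]
eef_rot: [0.961, 0.099, 0.256, -0.026]
contact_force: [0.3, -0.2, 0.7]
opening: 0.278
finger_force: 25.0
```

step_arm:
  steps:
    - [[-0.3, 0, 0.5], [0, 0, 0]]
    - [[-0.3, 0, 0.5], [0, 0, 0]]
    - [[0, 0, 0], [0, 0, 0]]

```text
clock: 13.05
tool_pos: [0.6013, -0.1052, 0.1034]
eef_rot: [0.961, 0.099, 0.255, -0.026]
contact_force: [-0.6, -1.2, -0.3]
opening: 0.279
finger_force: 25.0
```

```bash
python3 - <<'E'
from h import *
where(); rel(BH); s=vision.snapshot("wrist")
im=s["img"][:300,120:520,::-1]; cv2.imwrite("pics/w4.png",cv2.resize(im,None,fx=2,fy=2,interpolation=cv2.INTER_CUBIC))
E
```

```text
t 13.05 p [ 0.6013 -0.1052  0.1034] x [0.85 0.18 0.5 ] z [ 0.49  0.1  -0.87] q [ 0.37  0.87 -0.28  2.15  3.15  0.34  2.01] F [-0.6 -1.2 -0.3] op 24.5 ff 25.0
rel -0.026 0.001 0.0854
```

View pics/w4.png

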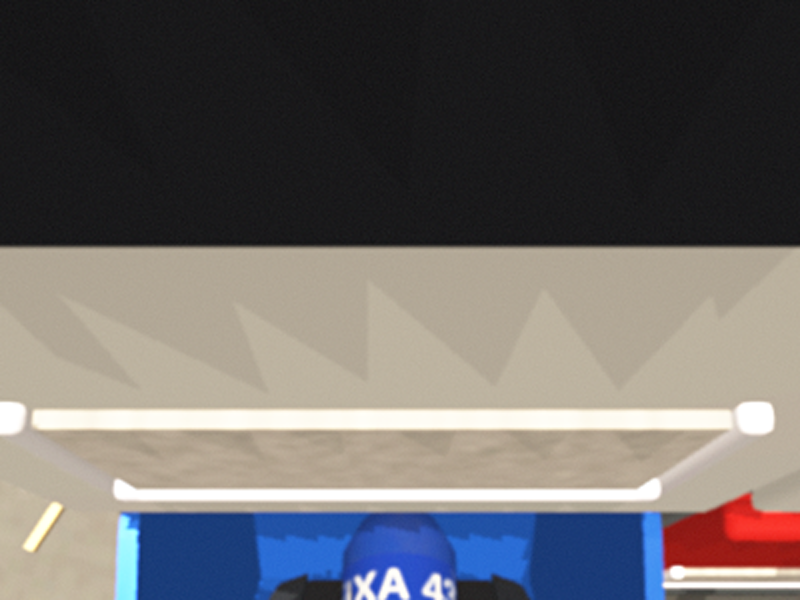

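w4: the bottle is inside the blue bin and nearly centred, at about 400 between walls at 125 and 660. Releasing it.

step_arm:
  steps:
    - [[0, 0, 0], [0, 0, 0]]
    - [[0, 0, 0], [0, 0, 0]]
    - [[0, 0, 0], [0, 0, 0]]
    - [[0, 0, -0.5], [0, 0, 0]]
    - [[0, 0, -1.5], [0, 0, 0]]
    - [[0, 0, -3], [0, 0, 0]]
    - [[0, 0, -4], [0, 0, 0]]
  claw: -0.15

```text
clock: 13.98
tool_pos: [0.558, -0.1138, 0.1833]
eef_rot: [0.961, 0.099, 0.256, -0.026]
contact_force: [-0.3, 0.1, 0.8]
opening: 0.426
finger_force: 0.0
```

```bash
python3 - <<'E'
from h import *
where(); rel(BH)
a=plan(W(BH,-.15,.09),11.5,32,5)
a=plan(W(BH,-.135,.045),11.5,32,2,start=a)
a=plan(W(BH,-.108,.047),11.5,32,2,start=a)
s=vision.snapshot("scene"); cv2.imwrite("pics/s5.png",crop(s,320,100,500,300,3))
E
```

```text
t 13.97 p [ 0.558  -0.1138  0.1833] x [0.85 0.18 0.5 ] z [ 0.49  0.1  -0.87] q [ 0.45  0.69 -0.33  2.23  3.17  0.23  1.99] F [-0.3  0.1  0.8] op 37.5 ff 0.0
rel -0.0702 0.0012 0.1653
[[[-2.1,0,0.5],[0,0.5,0]],[[-2.2,0,0.5],[0,0.5,0]],[[-2.1,0,0.5],[0,0.5,0]],[[-2.2,0.1,0.4],[0,0,0]],[[-2.1,0,0.5],[0,0.5,0]]] end [ 0.4802 -0.131   0.1079]
[[[-0.6,0,2.3],[0,0,0]],[[-0.5,0,2.3],[0,0,0]]] end [ 0.4949 -0.128   0.063 ]
[[[1.2,0,0.6],[0,0,0]],[[1.2,0,0.7],[0,0,0]]] end [ 0.5216 -0.1224  0.0647]
```

View pics/s5.png

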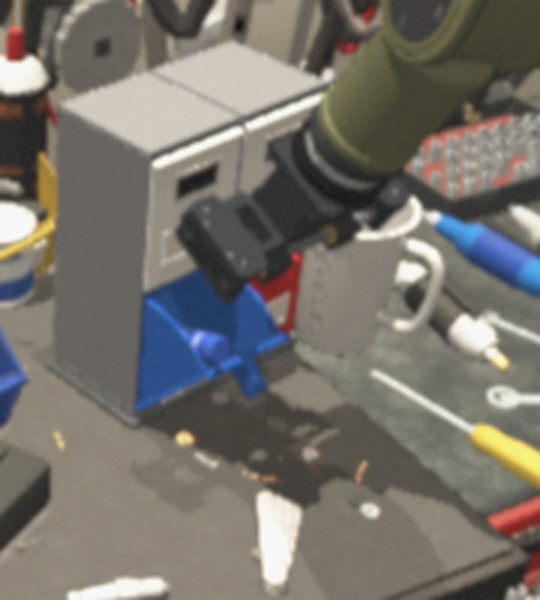

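s5: the bottle lies inside the blue bin, around (210,345). Now I'll push the blue bin shut from below and in front of its fin.

step_arm:
  steps:
    - [[-2.1, 0, 0.5], [0, 0.5, 0]]
    - [[-2.2, 0, 0.5], [0, 0.5, 0]]
    - [[-2.1, 0, 0.5], [0, 0.5, 0]]
    - [[-2.2, 0.1, 0.4], [0, 0, 0]]
    - [[-2.1, 0, 0.5], [0, 0.5, 0]]
    - [[-0.6, 0, 2.3], [0, 0, 0]]
    - [[-0.5, 0, 2.3], [0, 0, 0]]
    - [[1.2, 0, 0.6], [0, 0, 0]]
    - [[1.2, 0, 0.7], [0, 0, 0]]
  claw: -1

```text
clock: 15.15
tool_pos: [0.5229, -0.1226, 0.0641]
eef_rot: [0.956, 0.098, 0.274, -0.028]
contact_force: [0.0, -1.0, 0.8]
opening: 0.001
finger_force: 0.0
```

```bash
python3 - <<'E'
from h import *
where(); rel(BH)
a=None
import math
for k,t in enumerate([.7,.6,.5,.4,.3,.2,.1,0.03]):
    c,s_=math.cos(t),math.sin(t); cx=-.036*c-.101*s_; cz=.101*c-.036*s_
    a=plan(W(BH,cx-.0127,cz+.002),11.5,32,1,start=a)
E
```

```text
t 15.15 p [ 0.5229 -0.1226  0.0641] x [0.83 0.17 0.53] z [ 0.52  0.11 -0.85] q [ 0.47  0.98 -0.3   2.37  3.21  0.67  2.08] F [ 0.  -1.   0.8] op 0.1 ff 0.0
rel -0.1063 -0.0004 0.0461
[[[0.6,0,-0.8],[0,0,0]]] end [ 0.5238 -0.1224  0.074 ]
[[[1,0,-0.4],[0,0,0]]] end [ 0.53   -0.1211  0.0827]
[[[1,0,-0.4],[0,0,0]]] end [ 0.5362 -0.1198  0.0914]
[[[1,0,-0.3],[0,0,0]]] end [ 0.543  -0.1184  0.0992]
[[[1.1,0,-0.1],[0,0,0]]] end [ 0.5516 -0.1166  0.1059]
[[[1.1,0,0],[0,0,0]]] end [ 0.5608 -0.1147  0.1117]
[[[1,0,0],[0,0,0]]] end [ 0.5691 -0.113   0.117 ]
[[[0.8,0,0.1],[0,0,0]]] end [ 0.5762 -0.1115  0.1204]
```

step_arm:
  steps:
    - [[0.6, 0, -0.8], [0, 0, 0]]
    - [[1, 0, -0.4], [0, 0, 0]]
    - [[1, 0, -0.4], [0, 0, 0]]
    - [[1, 0, -0.3], [0, 0, 0]]
    - [[1.1, 0, -0.1], [0, 0, 0]]
    - [[1.1, 0, 0], [0, 0, 0]]

```text
clock: 15.9
tool_pos: [0.5607, -0.1145, 0.1121]
eef_rot: [0.956, 0.099, 0.273, -0.028]
contact_force: [-4.3, -0.3, 2.5]
opening: 0.009
finger_force: 2.1
```

step_arm:
  steps:
    - [[1, 0, 0], [0, 0, 0]]
    - [[0.8, 0, 0.1], [0, 0, 0]]
    - [[0.3, 0, 0.1], [0, 0, 0]]
    - [[0, 0, 0], [0, 0, 0]]

```text
clock: 16.4
tool_pos: [0.576, -0.1113, 0.1197]
eef_rot: [0.957, 0.098, 0.27, -0.028]
contact_force: [-10.0, -3.0, 4.8]
opening: 0.004
finger_force: 5.3
```

```bash
python3 - <<'E'
from h import *
where(); rel(BH)
E
```

```text
t 16.4 p [ 0.576  -0.1113  0.1197] x [0.83 0.17 0.52] z [ 0.51  0.11 -0.85] q [ 0.42  0.84 -0.31  2.23  3.16  0.41  2.02] F [-10.   -3.    4.8] op 0.4 ff 5.3
rel -0.052 0.0001 0.1017
```

step_arm:
  steps:
    - [[0.4, 0, 0.2], [0, 0, 0]]
    - [[0.3, 0, 0.2], [0, 0, 0]]
    - [[0, 0, 0], [0, 0, 0]]

```text
clock: 16.77
tool_pos: [0.5774, -0.1106, 0.1169]
eef_rot: [0.959, 0.097, 0.264, -0.029]
contact_force: [-19.1, -6.2, 1.5]
opening: 0.003
finger_force: 7.9
```

```bash
python3 - <<'E'
from h import *
where(); rel(BH); s=vision.snapshot("scene"); cv2.imwrite("pics/s6.png",s["img"][:,:,::-1])
im=s["img"].astype(int); 
# blue saturated pixel count near old bin location
m=(im[...,2]>im[...,0]*1.6+15); print(m[170:245,360:425].sum())
E
```

```text
t 16.77 p [ 0.5774 -0.1106  0.1169] x [0.84 0.17 0.51] z [ 0.5   0.11 -0.86] q [ 0.41  0.85 -0.31  2.22  3.16  0.38  2.02] F [-19.1  -6.2   1.5] op 0.2 ff 7.9
rel -0.0505 0.0004 0.0989
306
```

```bash
python3 - <<'E'
from h import *
s=vision.snapshot("scene")
for u,v in [(425,215),(432,219.6),(443,218.5)]:
    P=onz(s,u,v,0)[:2]; d=P-RH; print("mug base",P.round(3),(d@TX).round(3),(d@TY).round(3))
for u,v,z in [(423.8,166.5,.1),(440,178,.1),(459,170,.1),(468,190,.06)]:
    P=onz(s,u,v,z)[:2]; d=P-RH; print("rim",P.round(3),(d@TX).round(3),(d@TY).round(3))
rel(RH)
a=plan(W(BH,-.12,.13),11.5,35,3)
a=plan(W(RH,-.11,.165),11.5,35,4,start=a)
a=plan(W(RH,-.032,.107),11.5,35,4,start=a)
E
```

```text
mug base [ 0.643 -0.269] -0.018 -0.066
mug base [ 0.616 -0.273] -0.045 -0.064
mug base [ 0.606 -0.304] -0.061 -0.093
rim [ 0.735 -0.316] 0.063 -0.13
rim [ 0.661 -0.318] -0.009 -0.117
rim [ 0.673 -0.394] -0.014 -0.194
rim [ 0.623 -0.395] -0.062 -0.185
rel -0.0505 0.1024 0.0987
[[[-1.5,0,-2.1],[0,1.5,0]],[[-1.4,0,-2.1],[0,1.5,0]],[[-1.3,0,-2.2],[-0.5,1,0]]] end [ 0.5092 -0.1248  0.1485]
[[[0.7,2.6,-0.6],[0,0,0]],[[0.7,2.5,-0.5],[0,0,0]],[[0.7,2.6,-0.6],[0,0,0]],[[0.7,2.5,-0.5],[0,0,0]]] end [ 0.5395 -0.2227  0.1828]
[[[0.8,0,2.3],[0,0,0]],[[0.8,0,2.3],[0,0,0]],[[0.7,0,2.3],[0,0,0]],[[0.8,0,2.3],[0,0,0]]] end [ 0.6159 -0.2075  0.1249]
```

```bash
python3 - <<'E'
from h import *
s=vision.snapshot("scene"); w=vision.snapshot("wrist")
st=sensors.get_state(); T=R.from_quat(st["eef_rot"]); Rc=T.inv()*R.from_quat(w["rotation"]); tc=T.inv().apply(w["position"]-st["tool_pos"])
T2=R.from_quat([.954,.148,.25,-.072]); w2=dict(w); w2["rotation"]=(T2*Rc).as_quat(); w2["position"]=np.array([.4717,-.1842,.2222])+T2.apply(tc); print(w2["position"])
for a,b in [((441,168.5),(640,90)),((441,168.5),(632,85)),((440,217),(545,188))]:
    P,e=tri(s,a,w2,b); d=P[:2]-RH; print(P.round(3),e.round(3),(d@TX).round(3),(d@TY).round(3))
for P in ([.637,-.158,.018],[.623,-.2,.12]): print(proj(w2,P))
E
```

```text
[ 0.476859   -0.19143747  0.36966175]
[ 0.726 -0.366  0.09 ] 0.014 0.044 -0.177
[ 0.715 -0.353  0.1  ] 0.019 0.036 -0.163
[ 0.718 -0.388 -0.09 ] 0.015 0.032 -0.198
[[359.71872253 164.10975296]]
[[414.84741161 136.87732601]]
```

step_arm:
  steps:
    - [[-1.5, 0, -2.1], [0, 1.5, 0]]
    - [[-1.4, 0, -2.1], [0, 1.5, 0]]
    - [[-1.3, 0, -2.2], [-0.5, 1, 0]]
    - [[0.7, 2.6, -0.6], [0, 0, 0]]
    - [[0.7, 2.5, -0.5], [0, 0, 0]]
    - [[0.7, 2.6, -0.6], [0, 0, 0]]
    - [[0.7, 2.5, -0.5], [0, 0, 0]]
    - [[0, 0, 0], [0, 0, 0]]
  claw: 0.1

```text
clock: 17.98
tool_pos: [0.5501, -0.2239, 0.1878]
eef_rot: [0.946, 0.095, 0.31, -0.025]
contact_force: [-0.6, 0.3, -0.8]
opening: 0.553
finger_force: 0.0
```

```bash
python3 - <<'E'
from h import *
where(); rel(RH); w=vision.snapshot("wrist"); im=w["img"].astype(int)
a=w["img"][0:300,120:520,::-1]; b=cv2.resize(a,None,fx=2,fy=2,interpolation=cv2.INTER_CUBIC); cv2.imwrite("pics/w7.png",b)
m=((im[...,0]>110)&(im[...,1]<70)&(im[...,2]<70)); ys,xs=np.nonzero(m)
print(len(xs),xs.min(),xs.max(),ys.min(),ys.max())
P=proj(w,[W(RH,-.036,z) for z in (.088,.114)]+[W(RH,-.004,.116,y) for y in (-.048,0,.048)]+[W(RH,-.004,0,y) for y in (-.048,.048)]); print(P.round(0))
for y in range(ys.min(),ys.max(),8): r_=xs[ys==y]; print(y,(r_.min(),r_.max(),len(r_)) if len(r_) else None)
# blue: rows
m=((im[...,2]>im[...,0]*1.6+20)&(im[...,2]>70)); ys,xs=np.nonzero(m)
P=proj(w,[W(BH,-.004,.116,y) for y in (-.048,.048)]+[W(BH,-.004,0,y) for y in (-.048,.048)]+[W(BH,-.036,z) for z in (.088,.114)]); print("blue",P.round(0).tolist())
for y in range(ys.min(),min(ys.max(),300),10): r_=xs[ys==y]; print(y,(r_.min(),r_.max(),len(r_)) if len(r_) else None)
a=plan(W(RH,-.032,.107),11.5,35,4)
E
```

```text
t 17.98 p [ 0.5501 -0.2239  0.1878] x [0.79 0.16 0.59] z [ 0.58  0.11 -0.81] q [ 0.81  0.75 -0.49  2.18  3.43  0.24  2.  ] F [-0.6  0.3 -0.8] op 48.6 ff 0.0
rel -0.0998 -0.0031 0.1698
14792 232 639 0 442
[[314. 245.]
 [314. 231.]
 [392. 181.]
 [314. 181.]
 [236. 181.]
 [367. 243.]
 [262. 243.]]
0 (np.int64(487), np.int64(507), 21)
8 (np.int64(483), np.int64(557), 24)
16 (np.int64(478), np.int64(551), 24)
24 (np.int64(474), np.int64(496), 23)
32 (np.int64(470), np.int64(492), 23)
40 (np.int64(468), np.int64(488), 21)
48 (np.int64(470), np.int64(484), 15)
56 (np.int64(475), np.int64(480), 6)
64 None
72 None
80 None
88 (np.int64(499), np.int64(499), 1)
96 None
104 (np.int64(616), np.int64(634), 19)
112 None
120 None
128 (np.int64(408), np.int64(409), 2)
136 (np.int64(405), np.int64(639), 19)
144 (np.int64(402), np.int64(407), 6)
152 (np.int64(399), np.int64(406), 8)
160 (np.int64(395), np.int64(405), 11)
168 (np.int64(392), np.int64(404), 13)
176 (np.int64(232), np.int64(402), 171)
184 (np.int64(233), np.int64(401), 169)
192 (np.int64(239), np.int64(400), 162)
200 (np.int64(242), np.int
[... 1315 characters left out ...]
(639), 24)
50 (np.int64(586), np.int64(631), 35)
60 (np.int64(539), np.int64(621), 54)
70 (np.int64(548), np.int64(611), 25)
80 None
90 None
100 None
110 None
120 None
130 None
140 None
150 (np.int64(15), np.int64(22), 8)
160 (np.int64(0), np.int64(36), 34)
170 (np.int64(0), np.int64(49), 50)
180 (np.int64(64), np.int64(224), 161)
190 (np.int64(80), np.int64(228), 149)
200 (np.int64(94), np.int64(233), 140)
210 (np.int64(107), np.int64(238), 132)
220 (np.int64(120), np.int64(243), 119)
230 (np.int64(133), np.int64(248), 47)
240 (np.int64(146), np.int64(251), 106)
[[[0.5,0,2.3],[0,-0.5,0]],[[0.5,-0.1,2.2],[0,0,0]],[[0.5,0,2.3],[0.5,-0.5,0]],[[0.5,0,2.2],[0,0,0]]] end [ 0.6161 -0.2076  0.1255]
```

The projected tower model matches the image to 2–3 px, and blue shows as shut. Gripping the red fin.

step_arm:
  steps:
    - [[0.5, 0, 2.3], [0, -0.5, 0]]
    - [[0.5, -0.1, 2.2], [0, 0, 0]]
    - [[0.5, -0.1, 2.3], [0.5, -0.5, 0]]
    - [[0.5, 0, 2.2], [0, 0, 0]]
    - [[0, 0, 0], [0, 0, 0]]

```text
clock: 18.65
tool_pos: [0.6152, -0.2037, 0.1234]
eef_rot: [0.949, 0.099, 0.298, -0.032]
contact_force: [-0.9, 0.5, 0.1]
opening: 0.548
finger_force: 0.0
```

step_arm:
  steps:
    - [[0, 0, 0], [0, 0, 0]]
    - [[0, 0, 0], [0, 0, 0]]
    - [[0, 0, 0], [0, 0, 0]]
    - [[0, 0, 0], [0, 0, 0]]
  claw: -1
  grip_force: 15

```text
clock: 19.15
tool_pos: [0.6143, -0.2062, 0.1249]
eef_rot: [0.949, 0.098, 0.299, -0.03]
contact_force: [-0.9, 0.1, 0.2]
opening: 0.121
finger_force: 0.0
```

```bash
python3 - <<'E'
from h import *
import math
where(); rel(RH)
s=sensors.get_state(); d=s["tool_pos"][:2]-RH; x0,z0=d@TX,s["tool_pos"][2]-.018; y0=d@TY
a=None
for k in range(1,13):
    t=.80*k/12; c,sn=math.cos(t),math.sin(t)
    a=plan(W(RH,x0*c-z0*sn,z0*c+x0*sn,y0),11.5,34+ (25*k/12),1,start=a)
from kin import *
P,Q=a; print([ (round(m,2),q.round(2)) for m,q in many(P,Q,15)[:2]])
E
```

```text
t 19.15 p [ 0.6143 -0.2062  0.1249] x [0.8  0.17 0.57] z [ 0.56  0.12 -0.82] q [ 0.65  0.89 -0.4   2.05  3.37  0.25  2.  ] F [-0.9  0.1  0.2] op 10.6 ff 0.0
rel -0.0334 0.0015 0.1069
[[[-0.7,0,-0.2],[0,1,0]]] end [ 0.6076 -0.2076  0.1225]
[[[-0.7,0,-0.2],[0,2,0]]] end [ 0.6009 -0.209   0.12  ]
[[[-0.8,0,-0.1],[0,2.5,0]]] end [ 0.5941 -0.2104  0.1159]
[[[-0.7,0,-0.1],[0,2,0]]] end [ 0.5882 -0.2116  0.1121]
[[[-0.8,0,-0.1],[0,2,0]]] end [ 0.5818 -0.213   0.1075]
[[[-0.7,0,-0.1],[0,2,0]]] end [ 0.5762 -0.2141  0.1033]
[[[-0.7,0,-0.1],[0,2,0]]] end [ 0.5708 -0.2153  0.0989]
[[[-0.8,0,0],[0,2,0]]] end [ 0.5656 -0.2163  0.0929]
[[[-0.7,0,0],[0,2.5,0]]] end [ 0.5612 -0.2173  0.0875]
[[[-0.8,0,0],[0,2,0]]] end [ 0.5565 -0.2182  0.0811]
[[[-0.7,0,0],[0,2,0]]] end [ 0.5526 -0.2191  0.0754]
[[[-0.8,0,0.1],[0,2,0]]] end [ 0.5491 -0.2198  0.0681]
[(np.float64(0.26), array([ 0.96,  1.25, -0.5 ,  2.3 ,  3.65,  0.97,  2.28])), (np.float64(0.24), array([0.55, 1.23, 0.14, 2.32, 3.9 , 1.41, 1.77]))]
```

step_arm:
  steps:
    - [[0, 0, 0], [0, 0, 0]]
    - [[0, 0, 0], [0, 0, 0]]
    - [[-0.7, 0, -0.2], [0, 1, 0]]
    - [[-0.7, 0, -0.2], [0, 2, 0]]
    - [[-0.8, 0, -0.1], [0, 2.5, 0]]
    - [[-0.7, 0, -0.1], [0, 2, 0]]
    - [[-0.8, 0, -0.1], [0, 2, 0]]
    - [[-0.7, 0, -0.1], [0, 2, 0]]

```text
clock: 20.15
tool_pos: [0.5788, -0.2135, 0.1052]
eef_rot: [0.913, 0.095, 0.396, -0.04]
contact_force: [4.1, 0.9, 1.9]
opening: 0.111
finger_force: 15.0
```

step_arm:
  steps:
    - [[-0.7, 0, -0.1], [0, 2, 0]]
    - [[-0.8, 0, 0], [0, 2, 0]]
    - [[-0.7, 0, 0], [0, 2.5, 0]]
    - [[-0.8, 0, 0], [0, 2, 0]]
    - [[-0.7, 0, 0], [0, 2, 0]]
    - [[-0.8, 0, 0.1], [0, 2, 0]]
    - [[0, 0, 0], [0, 0, 0]]

```text
clock: 21.02
tool_pos: [0.5509, -0.2193, 0.0697]
eef_rot: [0.864, 0.089, 0.493, -0.05]
contact_force: [-1.5, -1.4, 6.8]
opening: 0.11
finger_force: 15.0
```

```bash
python3 - <<'E'
from h import *
import math
where(); rel(RH)
E
```

```text
t 21.02 p [ 0.5509 -0.2193  0.0697] x [0.5  0.1  0.86] z [ 0.84  0.17 -0.51] q [ 0.93  1.24 -0.47  2.3   3.68  1.    2.24] F [-1.5 -1.4  6.8] op 9.7 ff 15.0
rel -0.0981 0.0013 0.0517
```

```bash
cat > t2.py <<'E'
from h import *; from kin import *
s=vision.snapshot("scene"); w=vision.snapshot("wrist")
st=sensors.get_state(); T=R.from_quat(st["eef_rot"]); Rc=T.inv()*R.from_quat(w["rotation"])
w1=dict(w); w1["rotation"]=[.92863017,-.23620688,.06792991,-.27791696]; w1["position"]=np.array([.37185959,-.32735652,.27794701])
for n,u,v in [("1thin",205,76),("1thick",207,119),("2thin",168,28),("2thick",148,60)]: print(n,onz(w1,u,v,.01).round(3))
for n,u,v in [("boxfront",313.5,289),("boxright",336.5,270),("boxleft",272,268),("tapeR",213,345),("tapeB",185,366),("bluebinR",246,312)]: print(n,onz(s,u,v,0).round(3))
C=np.array([.4313,.0713]); u=np.array([.281,.960]); T1=np.r_[C+.024*u,.0225]
for th in (45,50):
  m=many(T1,pose(253.7,th),20); print("p1",T1,th,[(round(a,2),q.round(2)) for a,q in m[:3]])
C=np.array([.413,.2165]); u=np.array([.043,.062])/.0755; T2=np.r_[C+.024*u,.0225]
m=many(T2,pose(np.degrees(np.arctan2(-u[1],-u[0])),50),20); print("p2",T2,np.degrees(np.arctan2(-u[1],-u[0])),[(round(a,2),q.round(2)) for a,q in m[:3]])
m=many(W(RH,-.025,.097),pose(11.5,30),20); print("rbin",[(round(a,2),q.round(2)) for a,q in m[:3]])
m=many(W(RH,-.147,.142),pose(11.5,30),20); print("rpre",[(round(a,2),q.round(2)) for a,q in m[:3]])
E
python3 t2.py
```

```text
1thin [0.447 0.113 0.01 ]
1thick [0.422 0.033 0.01 ]
2thin [0.438 0.25  0.01 ]
2thick [0.393 0.183 0.01 ]
boxfront [0.514 0.149 0.   ]
boxright [0.549 0.069 0.   ]
boxleft [0.628 0.21  0.   ]
tapeR [0.458 0.41  0.   ]
tapeB [0.431 0.475 0.   ]
bluebinR [0.515 0.317 0.   ]
p1 [0.438044 0.09434  0.0225  ] 45 [(np.float64(0.78), array([-0.35,  1.19, -0.48,  1.78,  0.89,  1.25,  1.39])), (np.float64(0.78), array([-0.37,  1.19, -0.45,  1.78,  0.87,  1.23,  1.41])), (np.float64(0.77), array([-0.41,  1.17, -0.36,  1.79,  0.82,  1.17,  1.46]))]
p1 [0.438044 0.09434  0.0225  ] 50 [(np.float64(0.82), array([-0.44,  1.21, -0.36,  1.73,  0.81,  1.27,  1.47])), (np.float64(0.82), array([-0.53,  1.19, -0.19,  1.74,  0.7 ,  1.16,  1.57])), (np.float64(0.82), array([-0.59,  1.19, -0.1 ,  1.74,  0.63,  1.1 ,  1.64]))]
p2 [0.42666887 0.23620861 0.0225    ] -124.74318015830362 [(np.float64(0.75), array([-0.84,  1.28,  0.26,  1.38, -0.01,  1.34,  1.89])), (np.float64(0.64), array([-0.58,  1.27, -0.28,  1.37,  0.4 ,  1.45,  1.49])), (np.float64(0.6), array([-0.54,  1.28, -0.38,  1.36,  0.47,  1.49,  1.43]))]
rbin [(np.float64(0.19), array([ 1.02,  1.23, -1.28,  1.96,  1.78,  0.8 , -2.45])), (np.float64(0.12), array([ 0.53,  0.87, -0.25,  1.98,  3.77,  0.16,  1.54])), (np.float64(0.12), array([ 1.04,  1.28, -1.35,  1.96,  1.78,  0.87, -2.43]))]
rpre [(np.float64(0.23), array([ 0.68,  0.74, -0.24,  2.23,  3.88,  0.27,  1.55])), (np.float64(0.17), array([ 0.78,  0.75, -0.39,  2.22,  3.53,  0.21,  1.91])), (np.float64(0.15), array([ 0.83,  0.76, -0.48,  2.22,  3.24,  0.19,  2.21]))]
```

```bash
cat > t3.py <<'E'
from h import *; from kin import *
C1=np.array([.4323,.0715]); u1=np.array([.290,.957]); C2=np.array([.4135,.2165]); u2=np.array([.57,.822])
h1=np.degrees(np.arctan2(u1[1],u1[0])); h2=np.degrees(np.arctan2(u2[1],u2[0])); print(h1,h2)
def show(n,P,h,ths):
  for th in ths:
    for fl in (0,1):
      m=many(P,pose(h,th,fl),14,seed=1); print(n,th,fl,len(m),[(round(a,2),q.round(2).tolist()) for a,q in m[:2]])
show("p1",np.r_[C1-.025*u1,.0225],h1,(40,))
show("p2thick",np.r_[C2-.025*u2,.0225],h2,(30,))
show("p2thin",np.r_[C2+.024*u2,.0225],h2+180,(35,))
show("rbin",W(RH,-.035,.072),11.5,(20,30))
show("rpre",W(RH,-.14,.15),11.5,(20,))
E
python3 t3.py
```

```text
73.14160123226172 55.26137471723438
p1 40 0 8 [(np.float64(0.02), [0.98, 1.67, -1.45, 2.32, 1.78, 0.86, -1.66]), (np.float64(0.0), [0.99, 1.69, -1.47, 2.32, 1.78, 0.88, -1.66])]
p1 40 1 8 [(np.float64(0.23), [0.91, 1.48, -1.18, 2.33, 1.97, 0.55, 1.28]), (np.float64(0.23), [0.93, 1.52, -1.24, 2.33, 1.92, 0.61, 1.34])]
p2thick 30 0 0 []
p2thick 30 1 9 [(np.float64(0.0), [0.33, 1.62, -1.47, 2.56, 2.18, 1.41, 0.26]), (np.float64(0.0), [0.33, 1.62, -1.47, 2.56, 2.18, 1.41, 0.26])]
p2thin 35 0 9 [(np.float64(0.95), [-0.66, 1.13, -0.06, 1.6, 0.24, 1.03, 1.64]), (np.float64(0.94), [-0.54, 1.14, -0.29, 1.59, 0.43, 1.1, 1.46])]
p2thin 35 1 5 [(np.float64(0.95), [-0.65, 1.13, -0.09, 1.6, 0.26, 1.04, -1.52]), (np.float64(0.95), [-0.73, 1.13, 0.06, 1.6, 0.12, 1.01, -1.39])]
rbin 20 0 4 [(np.float64(0.37), [0.75, 0.99, -0.73, 1.88, 1.38, 0.41, -2.28]), (np.float64(0.15), [0.61, 0.92, -0.46, 1.88, 1.15, 0.19, -2.11])]
rbin 20 1 9 [(np.float64(0.54), [0.84, 1.06, -0.92, 1.87, 1.46, 0.58, 0.84]), (np.float64(0.51), [0.86, 1.08, -0.96, 1.87, 1.48, 0.62, 0.83])]
rbin 30 0 11 [(np.float64(0.2), [0.51, 0.91, -0.21, 2.01, 3.72, 0.24, 1.6]), (np.float64(0.15), [0.64, 0.94, -0.42, 2.0, 3.02, 0.19, 2.35])]
rbin 30 1 11 [(np.float64(0.44), [0.91, 1.09, -0.92, 1.99, 1.96, 0.48, 0.41]), (np.float64(0.41), [0.89, 1.08, -0.89, 1.99, 1.98, 0.45, 0.38])]
rpre 20 0 4 [(np.float64(0.35), [0.95, 0.81, -0.83, 2.08, 1.29, 0.39, -2.18]), (np.float64(0.15), [0.79, 0.74, -0.55, 2.09, 1.03, 0.19, -1.95])]
rpre 20 1 8 [(np.float64(0.44), [1.0, 0.86, -0.94, 2.08, 1.34, 0.48, 0.92]), (np.float64(0.39), [0.97, 0.83, -0.88, 2.08, 1.32, 0.43, 0.94])]
```

```bash
cat > t4.py <<'E'
from t3 import *
print("----")
show("p1 73",np.r_[C1-.025*u1,.0225],h1,(15,25))
show("p1 73 hi",np.r_[C1-.025*u1,.15],h1,(25,))
show("p2 55",np.r_[C2-.025*u2,.0225],h2,(15,))
E
python3 t4.py | sed -n '/----/,$p'
```

```text
----
p1 73 15 0 10 [(np.float64(0.23), [0.62, 1.33, -1.23, 2.33, 1.75, 0.92, -2.04]), (np.float64(0.02), [0.67, 1.49, -1.45, 2.32, 1.69, 1.19, -1.97])]
p1 73 15 1 8 [(np.float64(0.23), [0.55, 1.23, -1.06, 2.33, 1.82, 0.74, 1.03]), (np.float64(0.23), [0.55, 1.22, -1.05, 2.33, 1.83, 0.72, 1.02])]
p1 73 25 0 10 [(np.float64(0.13), [0.77, 1.46, -1.34, 2.34, 1.81, 0.91, -1.93]), (np.float64(0.02), [0.51, 1.13, -0.73, 2.36, 2.49, 0.35, -2.64])]
p1 73 25 1 8 [(np.float64(0.21), [0.72, 1.35, -1.18, 2.35, 1.89, 0.73, 1.12]), (np.float64(0.21), [0.71, 1.33, -1.14, 2.35, 1.92, 0.7, 1.09])]
p1 73 hi 25 0 4 [(np.float64(0.23), [0.72, 0.96, -1.14, 2.33, 1.44, 0.44, -1.77]), (np.float64(0.08), [0.55, 0.81, -0.77, 2.34, 1.43, 0.12, -1.72])]
p1 73 hi 25 1 7 [(np.float64(0.23), [0.72, 0.96, -1.14, 2.33, 1.44, 0.44, 1.37]), (np.float64(0.23), [0.68, 0.91, -1.04, 2.33, 1.44, 0.35, 1.38])]
p2 55 15 0 6 [(np.float64(0.14), [-0.27, 1.01, -0.33, 2.42, 2.84, 0.52, 2.39]), (np.float64(0.12), [-0.65, 1.05, 0.3, 2.44, 3.75, 0.68, 1.47])]
p2 55 15 1 9 [(np.float64(0.16), [0.19, 1.35, -1.25, 2.4, 1.93, 1.12, 0.23]), (np.float64(0.16), [0.16, 1.3, -1.18, 2.4, 1.97, 1.04, 0.18])]
```

step_arm:
  steps:
    - [[0, 0, 0], [0, 0, 0]]
    - [[0, 0, 0], [0, 0, 0]]
    - [[0, 0, -1], [0, 0, 0]]
    - [[1, 0, -3], [0, -5, 0]]
    - [[2, 0, -3], [0, -7, 0]]
    - [[3, 0, -2], [0, -7, 0]]
  claw: -0.1

```text
clock: 21.88
tool_pos: [0.5111, -0.2274, 0.1663]
eef_rot: [0.937, 0.095, 0.335, -0.035]
contact_force: [1.9, -1.0, -0.6]
opening: 0.449
finger_force: 0.0
```

```bash
python3 - <<'E'
from go import *
where(); rel(RH)
go([[.72,.96,-1.14,2.33,1.44,.44,1.37]],nmax=30)
E
```

```text
t 21.88 p [ 0.5111 -0.2274  0.1663] x [0.76 0.15 0.64] z [ 0.62  0.13 -0.77] q [ 0.87  0.81 -0.46  2.29  3.54  0.43  1.99] F [ 1.9 -1.  -0.6] op 39.5 ff 0.0
rel -0.1387 0.0012 0.1483
rows total 15
[ 0.52  -0.216  0.164] [ 0.62  0.12 -0.77]
[ 0.531 -0.175  0.155] [ 0.58  0.12 -0.8 ]
[ 0.522 -0.122  0.143] [ 0.5   0.16 -0.85]
[ 0.494 -0.058  0.136] [ 0.37  0.24 -0.9 ]
[0.449 0.015 0.142] [ 0.2   0.35 -0.91]
[[[0.7,-1,0.8],[-0.5,0,9]],[[0.3,-1.2,0.8],[0,-1,9.5]],[[-0.1,-1.3,0.6],[0,-0.5,9]],[[-0.5,-1.3,0.6],[-0.5,-1.5,9.5]],[[-1,-1.2,0.5],[-0.5,-1.5,9]],[[-1.4,-1.1,0.4],[-0.5,-2,9]],[[-1.8,-0.9,0.3],[-1,-2,9]],[[-2,-0.5,0.2],[-1.5,-2,8.5]],[[-2.4,-0.2,0.2],[-2,-2.5,9]],[[-2.5,0.3,0.1],[-2,-2.5,8.5]],[[-2.6,0.7,0],[-3,-2.5,8.5]],[[-2.7,1.2,0],[-3,-2.5,8]],[[-2.5,1.7,0],[-3.5,-2,8.5]],[[-2.4,2.1,0],[-4,-1.5,8]],[[-0.6,0.7,0],[-1,-0.5,2]]]
max shift 3.189043743820395 max turn 9.630680142129112 end [0.4249 0.0477 0.1505]
q end [0.72, 0.96, -1.14, 2.33, 1.44, 0.44, 1.37]
```

step_arm:
  steps:
    - [[0.2, -1, 0.3], [-0.5, 0, 9]]
    - [[0, -1.2, 0.5], [0, -1, 9.5]]
    - [[-0.1, -1.3, 0.6], [0, -0.5, 9]]
    - [[-0.5, -1.3, 0.6], [-0.5, -1.5, 9.5]]
    - [[-1, -1.2, 0.5], [-0.5, -1.5, 9]]
    - [[-1.4, -1.1, 0.4], [-0.5, -2, 9]]
    - [[-1.8, -0.9, 0.3], [-1, -2, 9]]
    - [[-2, -0.5, 0.2], [-1.5, -2, 8.5]]

```text
clock: 22.88
tool_pos: [0.5059, -0.1035, 0.1411]
eef_rot: [0.839, -0.479, 0.163, -0.201]
contact_force: [-0.3, -0.2, 0.7]
opening: 0.45
finger_force: 0.0
```

```bash
python3 - <<'E'
from go import *
where()
P=np.r_[np.array([.4323,.0715])-.03*np.array([.29,.957]),.13]
q,e=ik(P,pose(73,20,True),[.6,1.0,-1.0,2.33,1.5,.5,1.25]); print(e,q.round(2))
go([q],nmax=30)
E
```

```text
t 22.88 p [ 0.5059 -0.1035  0.1411] x [ 0.49 -0.87  0.08] z [ 0.47  0.18 -0.87] q [ 0.69  0.83 -0.64  2.35  2.77  0.38  1.23] F [-0.3 -0.2  0.7] op 39.6 ff 0.0
2.1070367062225907e-07 [ 0.63  0.94 -1.05  2.33  1.49  0.46  1.29]
rows total 7
[ 0.504 -0.085  0.136] [ 0.44  0.19 -0.88]
[ 0.472 -0.019  0.125] [ 0.28  0.24 -0.93]
[0.424 0.043 0.13 ] [ 0.1   0.33 -0.94]
[[[-1.7,-0.5,0.7],[-1.5,-1,8.5]],[[-2.1,0.1,0.5],[-2.5,-1.5,9]],[[-2.4,0.7,0.3],[-3,-1.5,8]],[[-2.5,1.4,0.3],[-3.5,-1.5,8.5]],[[-2.5,2,0.1],[-4.5,-1.5,8]],[[-2.5,2.6,0],[-5,-1,7.5]],[[-0.6,0.8,0],[-1.5,-0.5,2]]]
max shift 3.606937759374287 max turn 9.460443964212251 end [0.4238 0.0428 0.1298]
q end [0.63, 0.94, -1.05, 2.33, 1.49, 0.46, 1.29]
```

step_arm:
  steps:
    - [[-1.7, -0.5, 0.7], [-1.5, -1, 8.5]]
    - [[-2.1, 0.1, 0.5], [-2.5, -1.5, 9]]
    - [[-2.4, 0.7, 0.3], [-3, -1.5, 8]]
    - [[-2.5, 1.4, 0.3], [-3.5, -1.5, 8.5]]
    - [[-2.5, 2, 0.1], [-4.5, -1.5, 8]]
    - [[-2.5, 2.6, 0], [-5, -1, 7.5]]
    - [[-0.6, 0.8, 0], [-1.5, -0.5, 2]]
    - [[0, 0, 0], [0, 0, 0]]

```text
clock: 23.88
tool_pos: [0.4238, 0.042, 0.1296]
eef_rot: [-0.587, 0.791, 0.102, 0.14]
contact_force: [0.5, -0.9, -0.5]
opening: 0.451
finger_force: 0.0
```

```bash
cat > plug.py <<'E'
from h import *
def find(w,C,u,rad=75):
    "refine a plug: bright blob near its projection; returns thick end, thin end on z=.01"
    C=np.array(C);pr=proj(w,[np.r_[C+u*.039,.01],np.r_[C-u*.039,.01]]); print("pred thin,thick",pr.round(0).tolist())
    c=pr.mean(0); g=w["img"].min(2); m=(g>150).astype(np.uint8); n,l,st,ce=cv2.connectedComponentsWithStats(m)
    k=[i for i in range(1,n) if np.hypot(*(ce[i]-c))<rad and st[i,4]>60]; print([(i,st[i].tolist(),ce[i].round(0).tolist()) for i in k])
    m=np.isin(l,k); ys,xs=np.nonzero(m); pts=np.array([onz(w,x,y,.01)[:2] for x,y in zip(xs,ys)])
    mu=pts.mean(0); U,S,V=np.linalg.svd(pts-mu,full_matrices=False); d=V[0]*np.sign(V[0]@u); t=(pts-mu)@d; n_=np.array([-d[1],d[0]])
    print("thin",(mu+d*np.percentile(t,99.5)).round(4),"thick",(mu+d*np.percentile(t,.5)).round(4),"len",np.ptp(t).round(4),"head",np.degrees(np.arctan2(d[1],d[0])).round(1),"mid",(mu+d*(t.max()+t.min())/2).round(4))
E
python3 - <<'E'
from plug import *
where(); w=vision.snapshot("wrist"); cv2.imwrite("pics/w8.png",w["img"][:,:,::-1])
find(w,[.4323,.0715],np.array([.29,.957]))
s=vision.snapshot("scene")
E
```

```text
t 23.88 p [0.4238 0.042  0.1296] x [-0.27 -0.9  -0.34] z [ 0.1   0.33 -0.94] q [ 0.37  0.78 -0.54  2.34  2.03  0.05  0.8 ] F [ 0.5 -0.9 -0.5] op 39.7 ff 0.0
pred thin,thick [[321.0, 265.0], [321.0, 172.0]]
[(230, [372, 156, 13, 23, 110], [377.0, 170.0]), (278, [316, 174, 8, 11, 73], [319.0, 179.0]), (313, [0, 184, 450, 175, 18236], [266.0, 257.0])]
thin [0.6719 0.0405] thick [0.3606 0.1235] len 0.3505 head -14.9 mid [0.5193 0.0812]
```

```bash
python3 - <<'E'
from h import *
a=plan([.4249,.047,.06],73.2,20,3,flip=True)
plan([.4259,.0504,.0235],73.2,20,3,flip=True,start=a)
E
```

```text
[[[0.6,0,2.2],[0,0,0]],[[0.6,0.1,2.3],[0,0,0]],[[0.7,0,2.2],[-0.5,0,0]]] end [0.425  0.0465 0.0599]
[[[0.3,0,1.2],[0,0,0]],[[0.3,0,1.2],[0,0,0]],[[0.3,0,1.2],[0,0,0]]] end [0.426  0.0502 0.023 ]
```

step_arm:
  steps:
    - [[0.6, 0, 2.2], [0, 0, 0]]
    - [[0.6, 0.1, 2.3], [0, 0, 0]]
    - [[0.7, 0, 2.2], [-0.5, 0, 0]]
    - [[0, 0, 0], [0, 0, 0]]

```text
clock: 24.48
tool_pos: [0.4246, 0.0467, 0.0588]
eef_rot: [-0.586, 0.791, 0.107, 0.138]
contact_force: [0.4, 0.8, 0.3]
opening: 0.446
finger_force: 0.0
```

```bash
python3 - <<'E'
from h import *
where(); s=vision.snapshot("wrist"); im=s["img"]
print(proj(s,[np.r_[np.array([.4323,.0715])+t*np.array([.29,.957]),.02] for t in (-.039,0,.039)]).round(0))
plan([.4259,.0504,.0235],73.2,20,3,flip=True)
cv2.imwrite("pics/w9.png",cv2.resize(im[60:360,170:470,::-1],None,fx=2,fy=2,interpolation=cv2.INTER_CUBIC))
E
```

```text
t 24.48 p [0.4246 0.0467 0.0588] x [-0.28 -0.9  -0.34] z [ 0.09  0.33 -0.94] q [ 0.46  1.02 -0.74  2.35  2.12  0.32  0.76] F [0.4 0.8 0.3] op 39.2 ff 0.0
[[319. 243.]
 [319. 303.]
 [319. 349.]]
[[[0.3,0,1.2],[0,0,0]],[[0.3,0,1.1],[0,0,0]],[[0.3,0,1.2],[0.5,0,0]]] end [0.4256 0.0505 0.0237]
```

step_arm:
  steps:
    - [[0.3, 0, 1.2], [0, 0, 0]]
    - [[0.3, 0, 1.1], [0, 0, 0]]
    - [[0.3, 0, 1.2], [0.5, 0, 0]]
    - [[0, 0, 0], [0, 0, 0]]

```text
clock: 25.02
tool_pos: [0.4257, 0.0509, 0.0238]
eef_rot: [-0.586, 0.791, 0.103, 0.141]
contact_force: [0.6, -0.2, -0.1]
opening: 0.448
finger_force: 0.0
```

step_arm:
  steps:
    - [[0, 0, 0], [0, 0, 0]]
    - [[0, 0, 0], [0, 0, 0]]
    - [[0, 0, 0], [0, 0, 0]]
    - [[0, 0, 0], [0, 0, 0]]
  claw: -1
  grip_force: 30

```text
clock: 25.52
tool_pos: [0.4263, 0.0507, 0.0245]
eef_rot: [-0.586, 0.791, 0.102, 0.141]
contact_force: [-0.9, -1.7, 5.4]
opening: 0.198
finger_force: 30.0
```

```bash
python3 - <<'E'
from go import *
where()
a=plan([.42,.035,.12],73,20,3,flip=True)
m=many(W(RH,-.145,.15),pose(11.5,22,True),20); print([(round(a,2),q.round(2).tolist()) for a,q in m[:4]])
E
```

```text
t 25.52 p [0.4263 0.0507 0.0245] x [-0.27 -0.9  -0.34] z [ 0.1   0.33 -0.94] q [ 0.48  1.12 -0.79  2.35  2.19  0.44  0.72] F [-0.9 -1.7  5.4] op 17.4 ff 30.0
[[[-0.6,0,-3.2],[0,0,0]],[[-0.5,0.1,-3.2],[0,0,0]],[[-0.6,0,-3.2],[0,0,0]]] end [0.42   0.0349 0.1205]
[(np.float64(0.4), [1.02, 0.85, -0.93, 2.11, 1.44, 0.44, 0.83]), (np.float64(0.38), [1.01, 0.84, -0.91, 2.11, 1.44, 0.42, 0.83]), (np.float64(0.34), [0.99, 0.82, -0.86, 2.11, 1.43, 0.38, 0.84]), (np.float64(0.31), [1.12, 0.96, -1.16, 2.11, 1.48, 0.65, 0.82])]
```

step_arm:
  steps:
    - [[-0.2, 0, -1.5], [0, 0, 0]]
    - [[-0.5, 0, -2.5], [0, 0, 0]]
    - [[-0.5, 0.1, -3], [0, 0, 0]]
    - [[-0.5, 0, -3], [0, 0, 0]]
    - [[0, 0, 0], [0, 0, 0]]

```text
clock: 26.15
tool_pos: [0.4201, 0.0331, 0.1253]
eef_rot: [-0.587, 0.791, 0.1, 0.142]
contact_force: [-0.1, -0.3, -0.2]
opening: 0.199
finger_force: 30.0
```

```bash
python3 - <<'E'
from go import *
where()
a=plan(W(RH,-.145,.16),11.5,22,10,flip=True)
go([[1.02,.85,-.93,2.11,1.44,.44,.83]])
E
```

```text
t 26.15 p [0.4201 0.0331 0.1253] x [-0.27 -0.9  -0.34] z [ 0.11  0.32 -0.94] q [ 0.41  0.8  -0.59  2.35  1.99  0.09  0.86] F [-0.1 -0.3 -0.2] op 17.5 ff 30.0
[[[2,-1.6,-1.3],[2,0,6]],[[1.7,-1.8,-1.2],[2.5,-0.5,5.5]],[[1.6,-2,-1.1],[2,0,6]],[[1.4,-2.3,-1],[2,0,5.5]],[[1.1,-2.3,-1],[2.5,-0.5,6]],[[0.9,-2.6,-0.9],[2,0,5.5]],[[0.6,-2.6,-0.8],[2,0,6]],[[0.3,-2.7,-0.7],[2.5,-0.5,5.5]],[[0.1,-2.8,-0.5],[2,0,6]],[[-0.2,-2.7,-0.5],[2,0,5.5]]] end [ 0.5052 -0.2295  0.1779]
rows total 7
[0.449 0.002 0.129] [ 0.18  0.3  -0.94]
[ 0.503 -0.113  0.145] [ 0.32  0.18 -0.93]
[ 0.506 -0.233  0.168] [ 0.37  0.07 -0.93]
[[[1.9,-3.7,-1],[4.5,0,8]],[[1.9,-3.7,-1.1],[3.5,0,8]],[[1.9,-3.7,-1.1],[4,0,8.5]],[[1.8,-3.7,-1.2],[3,0,8.5]],[[1.7,-3.9,-1.2],[3,0,9]],[[1.6,-3.8,-1.4],[2.5,0.5,8.5]],[[1.1,-3.1,-1.1],[1.5,0,7.5]]]
max shift 4.420407221060069 max turn 9.486832980505138 end [ 0.5053 -0.2326  0.1681]
q end [1.02, 0.85, -0.93, 2.11, 1.44, 0.44, 0.83]
```

step_arm:
  steps:
    - [[2, -1.6, -1.3], [2, 0, 6]]
    - [[1.7, -1.8, -1.2], [2.5, -0.5, 5.5]]
    - [[1.6, -2, -1.1], [2, 0, 6]]
    - [[1.4, -2.3, -1], [2, 0, 5.5]]
    - [[1.1, -2.3, -1], [2.5, -0.5, 6]]
    - [[0.9, -2.6, -0.9], [2, 0, 5.5]]
    - [[0.6, -2.6, -0.8], [2, 0, 6]]
    - [[0.3, -2.7, -0.7], [2.5, -0.5, 5.5]]
    - [[0.1, -2.8, -0.5], [2, 0, 6]]
    - [[-0.2, -2.7, -0.5], [2, 0, 5.5]]
    - [[0, 0, 0], [0, 0, 0]]

```text
clock: 27.52
tool_pos: [0.5044, -0.2301, 0.1742]
eef_rot: [-0.098, 0.977, 0.022, 0.186]
contact_force: [0.5, 0.0, -0.2]
opening: 0.197
finger_force: 30.0
```

```bash
python3 - <<'E'
from go import *
where(); rel(RH)
a=plan(W(RH,-.13,.118,.001),11.5,22,3,flip=True)
a=plan(W(RH,-.04,.11,.001),11.5,22,4,flip=True,start=a)
a=plan(W(RH,-.037,.08,.001),11.5,22,3,flip=True,start=a)
w=vision.snapshot("wrist"); cv2.imwrite("pics/w10.png",w["img"][:,:,::-1])
t=np.array([.78]); c,s_=np.cos(.78),np.sin(.78)
print(proj(w,[W(RH,-.116*s_,.116*c,y) for y in (-.048,.048)]).round(0).tolist(), proj(w,[W(RH,0,.12,y) for y in (-.048,.048)]).round(0).tolist())
E
```

```text
t 27.52 p [ 0.5044 -0.2301  0.1742] x [-0.91 -0.18 -0.37] z [ 0.36  0.08 -0.93] q [ 0.86  0.74 -0.62  2.11  1.17  0.19  1.07] F [ 0.5  0.  -0.2] op 17.4 ff 30.0
rel -0.1459 -0.0 0.1562
[[[0,0,1.4],[0,0,0]],[[0,0.1,1.4],[0,0,0]],[[-0.1,0,1.3],[0.5,-0.5,0]]] end [ 0.5198 -0.2256  0.1364]
[[[-2,0,1],[0,0,0]],[[-2,0,1.1],[0,0,0]],[[-2,0,1],[0,0,0]],[[-2,0,1.1],[0,0,0]]] end [ 0.608  -0.2079  0.1277]
[[[0.3,0,1],[0,0,0]],[[0.3,0,0.9],[0,0,0]],[[0.2,0,1],[0,0,0]]] end [ 0.6115 -0.2072  0.0978]
[[244.0, 301.0], [390.0, 300.0]] [[251.0, 418.0], [385.0, 417.0]]
```

```bash
python3 - <<'E'
from go import *
a=None
for x,z,n in [(-.115,.125,2),(-.075,.116,2),(-.055,.104,1),(-.042,.09,1),(-.028,.075,2)]:
    a=plan(W(RH,x,z,.001),11.5,22,n,flip=True,start=a)
E
```

```text
[[[-0.9,0,2],[0,0,0]],[[-0.8,-0.1,2],[0.5,-0.5,0]]] end [ 0.5341 -0.2232  0.1433]
[[[-1.7,0,1.2],[0,0,0]],[[-1.7,0,1.2],[0,0,0]]] end [ 0.5738 -0.2151  0.1338]
[[[-1.4,0,1.8],[0,0,0]]] end [ 0.5932 -0.2111  0.1224]
[[[-0.7,0,1.8],[0,0,0]]] end [ 0.6061 -0.2085  0.1084]
[[[-0.4,0,1],[0,0,0]],[[-0.3,0,0.9],[0,0,0]]] end [ 0.6195 -0.2058  0.0934]
```

step_arm:
  steps:
    - [[-0.9, 0, 2], [0, 0, 0]]
    - [[-0.8, 0.1, 2], [0.5, -0.5, 0]]
    - [[-1.7, 0, 1.2], [0, 0, 0]]
    - [[-1.7, 0, 1.2], [0, 0, 0]]
    - [[-1.4, 0, 1.8], [0, 0, 0]]
    - [[-0.7, 0, 1.8], [0, 0, 0]]
    - [[0, 0, 0], [0, 0, 0]]

```text
clock: 28.45
tool_pos: [0.6046, -0.2071, 0.1108]
eef_rot: [-0.099, 0.976, 0.018, 0.191]
contact_force: [0.2, 0.2, -0.3]
opening: 0.197
finger_force: 30.0
```

step_arm:
  steps:
    - [[-0.4, 0, 1], [0, 0, 0]]
    - [[-0.3, 0, 0.9], [0, 0, 0]]
    - [[0, 0, 0], [0, 0, 0]]

```text
clock: 28.82
tool_pos: [0.6186, -0.2059, 0.0971]
eef_rot: [-0.098, 0.976, 0.017, 0.192]
contact_force: [0.5, -0.1, -0.6]
opening: 0.196
finger_force: 30.0
```

```bash
python3 - <<'E'
from go import *
where(); rel(RH)
E
```

```text
t 28.82 p [ 0.6186 -0.2059  0.0971] x [-0.91 -0.18 -0.38] z [ 0.37  0.07 -0.93] q [ 0.6   0.91 -0.45  1.9   1.32  0.15  0.86] F [ 0.5 -0.1 -0.6] op 17.3 ff 30.0
rel -0.0291 0.0009 0.0791
```

step_arm:
  steps:
    - [[0.2, 0, 0.6], [0, 0, 0]]
    - [[0, 0, 0], [0, 0, 0]]

```text
clock: 29.08
tool_pos: [0.6185, -0.2062, 0.0911]
eef_rot: [-0.098, 0.976, 0.017, 0.192]
contact_force: [0.6, -0.5, 0.1]
opening: 0.199
finger_force: 30.0
```

step_arm:
  steps:
    - [[0, 0, 0], [0, 0, 0]]
    - [[0, 0, 0], [0, 0, 0]]
    - [[0, 0, 0], [0, 0, 0]]
  claw: -0.5

```text
clock: 29.45
tool_pos: [0.619, -0.2063, 0.0915]
eef_rot: [-0.098, 0.976, 0.017, 0.192]
contact_force: [0.0, -0.2, -0.9]
opening: 0.255
finger_force: 0.0
```

step_arm:
  steps:
    - [[0, 0, 0], [0, 0, 0]]
    - [[0, 0, -1], [0, 0, 0]]
    - [[0, 0, -2], [0, 0, 0]]
    - [[0, 0, -3], [0, 0, 0]]
    - [[0, 0, -3], [0, 0, 0]]
  claw: -0.25

```text
clock: 30.08
tool_pos: [0.5849, -0.2126, 0.1752]
eef_rot: [-0.098, 0.976, 0.017, 0.192]
contact_force: [-0.1, -0.6, -1.1]
opening: 0.376
finger_force: 0.0
```

```bash
python3 - <<'E'
from go import *
where(); rel(RH)
w=vision.snapshot("wrist"); cv2.imwrite("pics/w11.png",w["img"][:,:,::-1])
P=np.array([.4135,.2165])+.024*np.array([.57,.822])
q,e=ik(np.r_[P+.03*np.array([.57,.822]),.12],pose(235.2,35,True),[-.65,1.0,-.09,1.7,.26,.9,-1.4]); print(e,q.round(2))
go([q],nmax=30)
E
```

```text
t 30.07 p [ 0.5849 -0.2126  0.1752] x [-0.91 -0.18 -0.38] z [ 0.37  0.07 -0.93] q [ 0.79  0.81 -0.71  1.94  1.09  0.34  1.1 ] F [-0.1 -0.6 -1.1] op 33.1 ff 0.0
rel -0.0635 0.001 0.1572
5.922381386414086e-07 [-0.68  1.   -0.05  1.51  0.19  1.24 -1.45]
rows total 16
[ 0.591 -0.192  0.164] [ 0.32  0.05 -0.95]
[ 0.598 -0.12   0.13 ] [ 0.14 -0.02 -0.99]
[ 0.587 -0.032  0.108] [-0.04 -0.12 -0.99]
[0.557 0.065 0.102] [-0.18 -0.24 -0.95]
[0.508 0.168 0.108] [-0.28 -0.37 -0.89]
[0.444 0.261 0.12 ] [-0.33 -0.47 -0.82]
[[[-0.4,2,1.7],[0.5,3.5,8.5]],[[-0.1,2.2,1.5],[1.5,4,8.5]],[[0.3,2.3,1.2],[2,3,8.5]],[[0.8,2.4,1],[2.5,2.5,8.5]],[[1.4,2.5,0.8],[3,2.5,9]],[[1.9,2.3,0.5],[3.5,1.5,8.5]],[[2.5,2,0.3],[4,1,9]],[[2.9,1.5,0],[3.5,-0.5,8.5]],[[3.3,0.8,-0.2],[3.5,-0.5,8.5]],[[3.5,0.1,-0.4],[3.5,-2,9]],[[3.5,-0.6,-0.7],[2.5,-2,8.5]],[[3.4,-1.5,-0.8],[2,-2.5,8.5]],[[3.2,-2.2,-0.9],[1.5,-3,8.5]],[[2.6,-3,-1],[1,-2.5,9]],[[2,-3.6,-1.1],[0,-3,8.5]],[[0.8,-2.8,-0.8],[-0.5,-2,6]]]
max shift 4.262628297189424 max turn 9.899494936611665 end [0.4438 0.2609 0.1203]
q end [-0.68, 1.0, -0.05, 1.51, 0.19, 1.24, -1.45]
```

```bash
python3 - <<'E'
from go import *
a=plan(W(RH,-.15,.21,.001),2,18,3,flip=True)
a=plan([.435,-.05,.215],-58,18,8,flip=True,start=a)
a=plan([.446,.264,.13],-124.8,33,9,flip=True,start=a)
E
```

```text
[[[2,0,-2.6],[1,1.5,3]],[[2.1,-0.1,-2.6],[1,1.5,3]],[[2.2,-0.3,-2.5],[1,1.5,3]]] end [ 0.4999 -0.2296  0.2278]
[[[0.7,2.3,-0.1],[2.5,0,7]],[[1.1,2.1,-0.2],[2,0,7]],[[1.2,2,-0.2],[2.5,0,7.5]],[[1.6,1.8,-0.3],[2,0,7]],[[1.7,1.6,-0.4],[2.5,0,7]],[[1.9,1.4,-0.5],[2.5,0,7]],[[2.1,1.1,-0.5],[2,0,7.5]],[[2.2,0.8,-0.5],[2.5,0,7]]] end [ 0.4351 -0.05    0.2147]
[[[3,2,0],[3,-1.5,6.5]],[[3.3,1.5,-0.2],[3.5,-1.5,7]],[[3.4,1.2,-0.3],[3,-1.5,6.5]],[[3.5,0.8,-0.5],[3.5,-1.5,7]],[[3.5,0.2,-0.6],[3,-1.5,6.5]],[[3.6,-0.1,-0.7],[3,-1.5,7]],[[3.5,-0.6,-0.8],[3.5,-1.5,6.5]],[[3.3,-1.1,-0.8],[3,-1.5,6.5]],[[3.2,-1.5,-0.9],[3.5,-1,7]]] end [0.4457 0.2642 0.1302]
```

step_arm:
  steps:
    - [[2, 0, -2.6], [1, 1.5, 3]]
    - [[2.1, -0.1, -2.6], [1, 1.5, 3]]
    - [[2.2, -0.3, -2.5], [1, 1.5, 3]]
    - [[0.7, 2.3, -0.1], [2.5, 0, 7]]
    - [[1.1, 2.1, -0.2], [2, 0, 7]]
    - [[1.2, 2, -0.2], [2.5, 0, 7.5]]
    - [[1.6, 1.8, -0.3], [2, 0, 7]]
    - [[1.7, 1.6, -0.4], [2.5, 0, 7]]
    - [[1.9, 1.4, -0.5], [2.5, 0, 7]]
    - [[2.1, 1.1, -0.5], [2, 0, 7.5]]
    - [[2.2, 0.8, -0.5], [2.5, 0, 7]]
  claw: -0.1

```text
clock: 31.5
tool_pos: [0.4345, -0.0522, 0.2116]
eef_rot: [0.471, 0.868, -0.076, 0.135]
contact_force: [0.1, -0.3, -0.1]
opening: 0.453
finger_force: 0.0
```

```bash
python3 - <<'E'
from go import *
where()
a=plan([.446,.264,.13],-124.8,33,9,flip=True)
E
```

```text
t 31.5 p [ 0.4345 -0.0522  0.2116] x [-0.52  0.8  -0.31] z [ 0.16 -0.26 -0.95] q [-0.15  0.53 -0.06  2.32  1.07  0.37 -0.65] F [ 0.1 -0.3 -0.1] op 39.8 ff 0.0
[[[3,2,0],[3,-1.5,7]],[[3.3,1.7,-0.2],[3.5,-1.5,6.5]],[[3.3,1.2,-0.4],[3,-1.5,7]],[[3.5,0.8,-0.5],[3.5,-1.5,7]],[[3.6,0.3,-0.7],[3,-1.5,6.5]],[[3.5,-0.1,-0.7],[3.5,-1.5,7]],[[3.5,-0.6,-0.8],[3,-1.5,7]],[[3.4,-1.1,-0.9],[3.5,-1.5,6.5]],[[3.2,-1.4,-0.9],[3,-1.5,7]]] end [0.4464 0.2639 0.1302]
```

step_arm:
  steps:
    - [[3, 2, 0], [3, -1.5, 7]]
    - [[3.3, 1.7, -0.2], [3.5, -1.5, 6.5]]
    - [[3.3, 1.2, -0.4], [3, -1.5, 7]]
    - [[3.5, 0.8, -0.5], [3.5, -1.5, 7]]
    - [[3.6, 0.3, -0.7], [3, -1.5, 6.5]]
    - [[3.5, -0.1, -0.7], [3.5, -1.5, 7]]
    - [[3.5, -0.6, -0.8], [3, -1.5, 7]]
    - [[3.4, -1.1, -0.9], [3.5, -1.5, 6.5]]
    - [[3.2, -1.4, -0.9], [3, -1.5, 7]]
    - [[0, 0, 0], [0, 0, 0]]

```text
clock: 32.75
tool_pos: [0.4454, 0.2657, 0.1284]
eef_rot: [0.848, 0.446, -0.252, 0.133]
contact_force: [-0.7, -0.6, -0.3]
opening: 0.449
finger_force: 0.0
```

```bash
python3 - <<'E'
from plug import *
where(); w=vision.snapshot("wrist"); cv2.imwrite("pics/w12.png",w["img"][:,:,::-1])
C=np.array([.4135,.2165]);u=np.array([.57,.822])
print(proj(w,[np.r_[C+t*u,.01] for t in (-.039,0,.039)]).round(0).tolist())
g=w["img"].min(2)
P=proj(w,[np.r_[C,.01]])[0].astype(int); print(g[P[1]-40:P[1]+41:8,P[0]-60:P[0]+61:6])
a=plan(np.r_[C+.03*u,.07],-124.8,33,3,flip=True)
a=plan(np.r_[C+.024*u,.0225],-124.8,33,3,flip=True,start=a)
E
```

```text
t 32.75 p [0.4454 0.2657 0.1284] x [ 0.47  0.69 -0.55] z [-0.31 -0.45 -0.84] q [-0.69  0.98 -0.04  1.52  0.18  1.21 -1.44] F [-0.7 -0.6 -0.3] op 39.5 ff 0.0
[[321.0, 251.0], [322.0, 217.0], [322.0, 175.0]]
[[ 67  71  69  66  64  66  68  65  64  67 194 200  73  88  88  86  89  90
   87  90  87]
 [ 65  65  82  67  64  63  64  66  65  64 193 212  79  86  88  87  88  88
   88  87  90]
 [ 66  66  66  87  65  67  67  64  65  68 206 252 100  85  89  88  87  89
   90  85  88]
 [135 136 132 133 137  65  69  65  69 107 228 247  98  98  89  90  87  87
   87  88  94]
 [136 137 137 136 133 133 136 138 165 176 255 255 169  86  88  86  91  88
   95  88  87]
 [134 136 138 135 137 134 133 136 164 226 255 255 179  90  89  88  87  92
   90  92  87]
 [134 135 135 138 136 135 137 157 174 255 255 255 255  86  86  85  91  90
   88  86  87]
 [136 139 135 134 137 136 137 160 161 255 255 255 130  92  91  90  86  93
   89  90  88]
 [134 137 135 134 136 135 162 159 159 255 255 255  90  93  92  93  92  90
   86  87  87]
 [117 138 133 137 135 149 159 158 158 248 255 255  88  94  89  84  85  86
   87  88  87]
 [115 113 120 137 139 164 157 161 162 159 161 135  88  89  87  92  90  86
   86  89  89]]
[[[0.3,0,2.1],[0,0,0]],[[0.4,0,2.2],[0,0,0]],[[0.3,0,2.1],[0,0.5,0]]] end [0.4304 0.2413 0.0702]
[[[0.7,0,1.4],[0,0,0]],[[0.7,0,1.5],[0,0,0]],[[0.7,0,1.4],[0,0,0]]] end [0.4272 0.2367 0.0227]
```

step_arm:
  steps:
    - [[0.3, 0, 2.1], [0, 0, 0]]
    - [[0.4, 0, 2.2], [0, 0, 0]]
    - [[0.3, 0.1, 2.1], [0, 0.5, 0]]
    - [[0.7, 0, 1.4], [0, 0, 0]]
    - [[0.7, 0, 1.4], [0, 0, 0]]
    - [[0.7, 0, 1.3], [0, 0, 0]]
    - [[0, 0, 0], [0, 0, 0]]

```text
clock: 33.67
tool_pos: [0.4282, 0.2362, 0.0243]
eef_rot: [0.849, 0.446, -0.25, 0.132]
contact_force: [0.6, -0.1, 1.1]
opening: 0.456
finger_force: 0.0
```

step_arm:
  steps:
    - [[0, 0, 0], [0, 0, 0]]
    - [[0, 0, 0], [0, 0, 0]]
    - [[0, 0, 0], [0, 0, 0]]
    - [[0, 0, 0], [0, 0, 0]]
    - [[0, 0, 0], [0, 0, 0]]
  claw: -1
  grip_force: 35

```text
clock: 34.3
tool_pos: [0.429, 0.2367, 0.0256]
eef_rot: [0.85, 0.446, -0.249, 0.132]
contact_force: [0.1, -0.2, 3.0]
opening: 0.14
finger_force: 35.0
```

```bash
python3 - <<'E'
from go import *
where()
a=plan([.435,.25,.14],-124.8,33,4,flip=True)
a=plan([.425,-.05,.22],-57,25,9,flip=True,start=a)
E
```

```text
t 34.3 p [0.429  0.2367 0.0256] x [ 0.48  0.69 -0.54] z [-0.31 -0.45 -0.84] q [-0.67  1.1  -0.03  1.63  0.21  0.98 -1.47] F [ 0.1 -0.2  3. ] op 12.3 ff 35.0
[[[-1.2,-0.1,-2.6],[0,0,0]],[[-1.3,0,-2.6],[0,0,0]],[[-1.2,-0.1,-2.6],[0,0,0]],[[-1.3,0,-2.6],[0,-0.5,0]]] end [0.4352 0.2495 0.1401]
[[[-2.8,1.8,0.8],[-3.5,1,-6.5]],[[-3.1,1.4,0.8],[-4,0.5,-6.5]],[[-3.1,1,0.9],[-3.5,1,-6.5]],[[-3.3,0.6,0.9],[-3.5,1,-7]],[[-3.3,0.1,0.9],[-3.5,0.5,-6.5]],[[-3.4,-0.3,0.8],[-4,1,-6.5]],[[-3.3,-0.7,0.7],[-3.5,0.5,-6.5]],[[-3.2,-1.2,0.7],[-3.5,1,-6.5]],[[-3,-1.5,0.5],[-4,1,-6.5]]] end [ 0.425  -0.0501  0.2198]
```

step_arm:
  steps:
    - [[-0.6, 0, -1.3], [0, 0, 0]]
    - [[-0.6, -0.1, -1.3], [0, 0, 0]]
    - [[-1.2, 0, -2.6], [0, 0, 0]]
    - [[-1.3, -0.1, -2.6], [0, 0, 0]]
    - [[-1.3, 0, -2.6], [0, -0.5, 0]]

```text
clock: 34.92
tool_pos: [0.435, 0.2496, 0.1418]
eef_rot: [0.849, 0.445, -0.253, 0.133]
contact_force: [-0.0, -0.1, -1.9]
opening: 0.141
finger_force: 35.0
```

step_arm:
  steps:
    - [[-2.8, 1.8, 0.8], [-3.5, 1, -6.5]]
    - [[-3.1, 1.4, 0.8], [-4, 0.5, -6.5]]
    - [[-3.1, 1, 0.9], [-3.5, 1, -6.5]]
    - [[-3.3, 0.6, 0.9], [-3.5, 1, -7]]
    - [[-3.3, 0.1, 0.9], [-3.5, 0.5, -6.5]]
    - [[-3.4, -0.3, 0.8], [-4, 1, -6.5]]
    - [[-3.3, -0.7, 0.7], [-3.5, 0.5, -6.5]]
    - [[-3.2, -1.2, 0.7], [-3.5, 1, -6.5]]
    - [[-3, -1.5, 0.5], [-4, 1, -6.5]]

```text
clock: 36.05
tool_pos: [0.4251, -0.0509, 0.2209]
eef_rot: [0.465, 0.859, -0.1, 0.191]
contact_force: [2.2, -1.2, -0.0]
opening: 0.141
finger_force: 35.0
```

```bash
python3 - <<'E'
from go import *
where()
a=plan(W(RH,-.16,.175,.001),11.5,22,10,flip=True)
E
```

```text
t 36.05 p [ 0.4251 -0.0509  0.2209] x [-0.49  0.76 -0.42] z [ 0.23 -0.35 -0.91] q [-0.37  0.53  0.12  2.41  1.39  0.35 -1.04] F [ 2.2 -1.2 -0. ] op 12.4 ff 35.0
[[[-1.6,-0.4,1],[-2.5,0.5,-6.5]],[[-1.5,-0.7,1],[-3,0,-6]],[[-1.5,-0.9,1],[-2.5,0.5,-6.5]],[[-1.3,-1.1,0.9],[-2.5,0,-6]],[[-1.2,-1.2,0.9],[-3,0.5,-6.5]],[[-1.1,-1.4,0.7],[-2.5,0,-6]],[[-0.9,-1.6,0.7],[-3,0.5,-6.5]],[[-0.8,-1.7,0.6],[-2.5,0,-6.5]],[[-0.5,-1.8,0.6],[-2.5,0.5,-6]],[[-0.4,-1.8,0.4],[-3,0,-6.5]]] end [ 0.4902 -0.2317  0.1935]
```

step_arm:
  steps:
    - [[-1.6, -0.4, 1], [-2.5, 0.5, -6.5]]
    - [[-1.5, -0.7, 1], [-3, 0, -6]]
    - [[-1.5, -0.9, 1], [-2.5, 0.5, -6.5]]
    - [[-1.3, -1.1, 0.9], [-2.5, 0, -6]]
    - [[-1.2, -1.2, 0.9], [-3, 0.5, -6.5]]
    - [[-1.1, -1.4, 0.7], [-2.5, 0, -6]]
    - [[-0.9, -1.6, 0.7], [-3, 0.5, -6.5]]
    - [[-0.8, -1.7, 0.6], [-2.5, 0, -6.5]]
    - [[-0.5, -1.8, 0.6], [-2.5, 0.5, -6]]
    - [[-0.4, -1.8, 0.4], [-3, 0, -6.5]]
    - [[0, 0, 0], [0, 0, 0]]

```text
clock: 37.42
tool_pos: [0.481, -0.2174, 0.19]
eef_rot: [-0.048, 0.98, 0.004, 0.194]
contact_force: [0.5, 1.0, -0.6]
opening: 0.14
finger_force: 35.0
```

```bash
python3 - <<'E'
from go import *
where(); rel(RH)
w=vision.snapshot("wrist"); cv2.imwrite("pics/w13.png",cv2.resize(w["img"][140:440,120:520,::-1],None,fx=2,fy=2,interpolation=cv2.INTER_CUBIC))
E
```

```text
t 37.42 p [ 0.481  -0.2174  0.19  ] x [-0.92 -0.09 -0.38] z [ 0.38  0.03 -0.92] q [ 0.67  0.64 -0.35  2.22  2.56  0.04 -0.46] F [ 0.5  1.  -0.6] op 12.3 ff 35.0
rel -0.1662 0.017 0.172
```

View pics/w13.png

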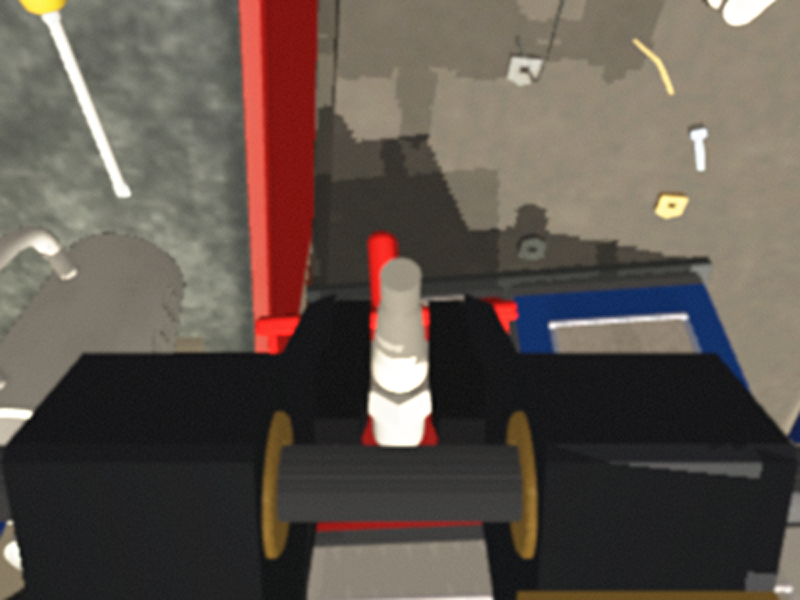

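w13: plug_b is held upright in the jaws at about (400,380). The red fin is at (383,260) and the red front edge runs from (260,325) to (515,310). q6 is at its limit, so I'll use more tilt.

```bash
python3 - <<'E'
from go import *
a=plan(W(RH,-.15,.165,.001),11.5,31,3,flip=True)
m=many(W(RH,-.15,.165,.001),pose(11.5,31,True),20); print([(round(a,2),q.round(2).tolist()) for a,q in m])
E
```

```text
[[[-0.5,-0.5,0.4],[-1,-3,-1.5]],[[-0.4,-0.5,0.5],[-1,-2.5,-2]],[[-0.3,-0.6,0.5],[-1.5,-3,-1.5]]] end [ 0.4999 -0.2302  0.1826]
[(np.float64(0.3), [1.11, 0.85, -0.96, 2.21, 1.95, 0.34, 0.39]), (np.float64(0.17), [0.77, 0.7, -0.36, 2.23, 3.79, 0.21, -1.49]), (np.float64(0.15), [0.99, 0.77, -0.73, 2.22, 2.39, 0.19, -0.07]), (np.float64(0.14), [0.98, 0.77, -0.71, 2.22, 2.45, 0.18, -0.13]), (np.float64(0.13), [0.96, 0.76, -0.68, 2.22, 2.55, 0.17, -0.23]), (np.float64(0.11), [0.89, 0.73, -0.56, 2.22, 3.06, 0.15, -0.75]), (np.float64(0.07), [1.27, 1.1, -1.4, 2.21, 1.72, 0.77, 0.67]), (np.float64(0.0), [1.28, 1.14, -1.47, 2.21, 1.7, 0.85, 0.69]), (np.float64(0.0), [0.62, 0.68, -0.12, 2.24, 4.14, 0.34, -1.86]), (np.float64(0.0), [0.62, 0.68, -0.12, 2.24, 4.14, 0.34, -1.86])]
```

step_arm:
  steps:
    - [[-0.5, -0.5, 0.4], [-1, -3, -1.5]]
    - [[-0.4, -0.5, 0.5], [-1, -2.5, -2]]
    - [[-0.3, -0.6, 0.5], [-1.5, -3, -1.5]]
    - [[0, 0, 0], [0, 0, 0]]

```text
clock: 37.98
tool_pos: [0.4993, -0.2305, 0.1816]
eef_rot: [-0.096, 0.959, 0.03, 0.264]
contact_force: [-0.4, -0.1, -0.7]
opening: 0.143
finger_force: 35.0
```

```bash
python3 - <<'E'
from go import *
where(); rel(RH)
a=None
for x,z,n in [(-.115,.128,2),(-.08,.118,1),(-.06,.108,1),(-.047,.094,1),(-.033,.08,2)]:
    a=plan(W(RH,x,z,.001),11.5,30,n,flip=True,start=a)
E
```

```text
t 37.98 p [ 0.4993 -0.2305  0.1816] x [-0.84 -0.17 -0.51] z [ 0.5   0.11 -0.86] q [ 0.94  0.75 -0.64  2.22  2.7   0.15 -0.39] F [-0.4 -0.1 -0.7] op 12.5 ff 35.0
rel -0.1509 0.0006 0.1636
[[[-0.6,0,2.4],[0,0.5,0]],[[-0.7,0,2.5],[0.5,0.5,0]]] end [ 0.5346 -0.2231  0.146 ]
[[[-2.5,0,2.6],[0,0,0]]] end [ 0.5686 -0.2163  0.1359]
[[[-1.3,0,1.9],[0,0,0]]] end [ 0.5889 -0.2122  0.1258]
[[[-0.4,0,1.8],[0,0,0]]] end [ 0.6011 -0.2098  0.1122]
[[[-0.3,0,1],[0,0,0]],[[-0.2,0.1,0.9],[0,0,0]]] end [ 0.6144 -0.2062  0.0982]
```

step_arm:
  steps:
    - [[-0.6, 0, 2.4], [0, 0.5, 0]]
    - [[-0.7, 0, 2.5], [0.5, 0.5, 0]]
    - [[-2.5, 0, 2.6], [0, 0, 0]]
    - [[-1.3, 0, 1.9], [0, 0, 0]]
    - [[-0.4, 0, 1.8], [0, 0, 0]]
    - [[0, 0, 0], [0, 0, 0]]

```text
clock: 38.72
tool_pos: [0.6017, -0.2078, 0.1119]
eef_rot: [-0.097, 0.962, 0.025, 0.256]
contact_force: [-0.9, -0.3, -0.1]
opening: 0.136
finger_force: 35.0
```

```bash
python3 - <<'E'
from go import *
where(); rel(RH)
a=plan(W(RH,-.033,.083,.001),11.5,30,2,flip=True)
E
```

```text
t 38.73 p [ 0.6017 -0.2078  0.1119] x [-0.85 -0.17 -0.5 ] z [ 0.49  0.1  -0.87] q [ 0.7   0.9  -0.51  2.03  2.63  0.18 -0.39] F [-0.9 -0.3 -0.1] op 12.0 ff 35.0
rel -0.0461 0.0024 0.0939
[[[-0.3,-0.1,0.8],[0,0,0]],[[-0.3,0,0.8],[0,0,0]]] end [ 0.6148 -0.2062  0.101 ]
```

step_arm:
  steps:
    - [[-0.3, 0.1, 0.8], [0, 0, 0]]
    - [[-0.3, 0, 0.8], [0, 0, 0]]
    - [[0, 0, 0], [0, 0, 0]]

```text
clock: 39.1
tool_pos: [0.6169, -0.2058, 0.1044]
eef_rot: [-0.097, 0.961, 0.023, 0.259]
contact_force: [0.7, -0.6, 10.0]
opening: 0.144
finger_force: 35.0
```

```bash
python3 - <<'E'
from go import *
where(); rel(RH)
E
```

```text
t 39.1 p [ 0.6169 -0.2058  0.1044] x [-0.85 -0.17 -0.5 ] z [ 0.49  0.09 -0.86] q [ 0.68  0.93 -0.5   2.    2.63  0.18 -0.39] F [ 0.7 -0.6 10. ] op 12.7 ff 35.0
rel -0.0308 0.0013 0.0864
```

step_arm:
  steps:
    - [[0, 0, -0.2], [0, 0, 0]]
    - [[0, 0, 0], [0, 0, 0]]

```text
clock: 39.35
tool_pos: [0.6148, -0.206, 0.1049]
eef_rot: [-0.097, 0.961, 0.024, 0.258]
contact_force: [2.1, -0.0, 7.1]
opening: 0.146
finger_force: 35.0
```

step_arm:
  steps:
    - [[0, 0, 0], [0, 0, 0]]
    - [[0, 0, 0], [0, 0, 0]]
    - [[0, 0, 0], [0, 0, 0]]
  claw: -0.62

```text
clock: 39.72
tool_pos: [0.6131, -0.2059, 0.1031]
eef_rot: [-0.097, 0.962, 0.024, 0.256]
contact_force: [1.2, -0.3, 1.2]
opening: 0.19
finger_force: 0.7
```

step_arm:
  steps:
    - [[0, 0, 0], [0, 0, 0]]
    - [[0, 0, -1], [0, 0, 0]]
    - [[0, 0, -2], [0, 0, 0]]
    - [[0, 0, -3], [0, 0, 0]]
    - [[0, 0, -3], [0, 0, 0]]
  claw: -0.3

```text
clock: 40.35
tool_pos: [0.5683, -0.2144, 0.1823]
eef_rot: [-0.097, 0.962, 0.024, 0.256]
contact_force: [0.3, -0.3, 0.7]
opening: 0.352
finger_force: 0.0
```

```bash
python3 - <<'E'
from go import *
where(); rel(RH)
w=vision.snapshot("wrist"); cv2.imwrite("pics/w14.png",w["img"][:,:,::-1])
a=plan(W(RH,-.15,.1,.001),11.5,32,5,flip=True)
a=plan(W(RH,-.137,.044,.001),11.5,32,3,flip=True,start=a)
s=vision.snapshot("scene"); t=vision.snapshot("side"); cv2.imwrite("pics/side14.png",t["img"][:,:,::-1])
# bright blobs inside the red bin mouth / lying near, in the wrist view
m=((w["img"].min(2)>150)).astype(np.uint8); n,l,st,ce=cv2.connectedComponentsWithStats(m)
print([(st[i].tolist()) for i in range(1,n) if st[i,4]>80])
c,q=np.cos(.78),np.sin(.78)
B=lambda x,z,y:W(RH,x*c-z*q,z*c+x*q,y)
print("bin mouth px",proj(w,[B(0,.113,.042),B(0,.113,-.042),B(0,0.003,.042),B(0,.003,-.042),B(.083,.067,.042),B(.083,.067,-.042)]).round(0).tolist())
E
```

```text
t 40.35 p [ 0.5683 -0.2144  0.1823] x [-0.85 -0.17 -0.5 ] z [ 0.49  0.1  -0.87] q [ 0.74  0.75 -0.49  2.08  2.6   0.06 -0.39] F [ 0.3 -0.3  0.7] op 31.0 ff 0.0
rel -0.0801 0.0026 0.1643
[[[1.9,0,0.5],[0,-0.5,0]],[[1.8,0,0.4],[0,-0.5,0]],[[1.9,0,0.5],[0,-0.5,0]],[[1.9,0,0.4],[-0.5,0,0]],[[1.8,-0.1,0.4],[0,-0.5,0]]] end [ 0.5004 -0.2302  0.1186]
[[[0.6,0,1.8],[0,0,0]],[[0.7,0,1.9],[0,0,0]],[[0.6,0,1.8],[0,0,0]]] end [ 0.513  -0.2275  0.0618]
[[0, 0, 47, 38, 1359], [0, 0, 215, 355, 41569], [154, 0, 54, 46, 1225], [379, 0, 261, 274, 47075], [0, 40, 44, 126, 2810], [195, 59, 17, 22, 223], [389, 81, 31, 31, 735], [164, 107, 17, 11, 82], [388, 122, 25, 7, 118], [255, 142, 9, 41, 84], [305, 213, 26, 77, 1543], [405, 218, 94, 30, 2353], [392, 254, 5, 25, 93], [230, 264, 14, 59, 385], [594, 291, 18, 27, 209], [277, 338, 85, 24, 1851], [542, 338, 33, 24, 365], [582, 343, 12, 14, 113], [554, 387, 50, 66, 2297], [242, 401, 156, 43, 6317], [38, 402, 52, 51, 1922]]
bin mouth px [[390.0, 194.0], [237.0, 194.0], [365.0, 206.0], [267.0, 206.0], [376.0, 322.0], [253.0, 322.0]]
```

The wrist camera shows a plug in the red bin mouth, a blob at x 305–331, y 213–290. Now I'll close the red bin the same way as the blue one.

step_arm:
  steps:
    - [[1.9, 0, 0.3], [0, -0.5, 0]]
    - [[1.8, 0, 0.3], [0, -0.5, 0]]
    - [[1.9, 0, 0.4], [0, -0.5, 0]]
    - [[1.9, 0, 0.4], [-0.5, 0, 0]]
    - [[1.8, 0.1, 0.4], [0, -0.5, 0]]
    - [[0.6, 0, 1.8], [0, 0, 0]]
    - [[0.7, 0, 1.9], [0, 0, 0]]
    - [[0.6, 0, 1.8], [0, 0, 0]]
    - [[0, 0, 0], [0, 0, 0]]
  claw: -1

```text
clock: 41.62
tool_pos: [0.5121, -0.2243, 0.0601]
eef_rot: [-0.097, 0.957, 0.031, 0.272]
contact_force: [-0.2, 0.7, 0.3]
opening: 0.006
finger_force: 0.0
```

```bash
python3 - <<'E'
from go import *
import math
where(); rel(RH)
a=plan(W(RH,-.107,.046,.001),11.5,32,3,flip=True)
for t in [.7,.6,.5,.4,.3,.2,.1,0.03]:
    c,s_=math.cos(t),math.sin(t); cx=-.036*c-.101*s_; cz=.101*c-.036*s_
    a=plan(W(RH,cx-.0127,cz+.002,.001),11.5,32,1,flip=True,start=a)
E
```

```text
t 41.62 p [ 0.5121 -0.2243  0.0601] x [-0.83 -0.17 -0.53] z [ 0.51  0.11 -0.85] q [ 0.93  1.05 -0.67  2.23  2.78  0.45 -0.34] F [-0.2  0.7  0.3] op 0.6 ff 0.0
rel -0.1371 0.004 0.0421
[[[-0.9,-0.1,0.4],[0,0,0]],[[-0.9,-0.1,0.4],[0.5,0,0]],[[-1,-0.1,0.4],[0,-0.5,0]]] end [ 0.5423 -0.2212  0.0646]
[[[-0.6,0,-0.7],[0,0,0]]] end [ 0.5436 -0.2209  0.0737]
[[[-1,0,-0.5],[0,0,0]]] end [ 0.5493 -0.2198  0.0833]
[[[-1,0,-0.3],[0,0,0]]] end [ 0.556  -0.2184  0.0912]
[[[-1.1,0,-0.2],[0,0,0]]] end [ 0.564  -0.2168  0.0987]
[[[-1,0,-0.2],[0,0,0]]] end [ 0.5713 -0.2153  0.1057]
[[[-1.1,0,0],[0,0,0]]] end [ 0.5804 -0.2135  0.1116]
[[[-1.1,0,0.1],[0,0,0]]] end [ 0.5901 -0.2115  0.1166]
[[[-0.7,0,0.1],[0,0,0]]] end [ 0.5964 -0.2102  0.1195]
```

step_arm:
  steps:
    - [[-0.9, -0.1, 0.4], [0, 0, 0]]
    - [[-0.9, -0.1, 0.4], [0.5, 0, 0]]
    - [[-1, -0.1, 0.4], [0, -0.5, 0]]
    - [[-0.6, 0, -0.7], [0, 0, 0]]
    - [[-1, 0, -0.5], [0, 0, 0]]
    - [[-1, 0, -0.3], [0, 0, 0]]
    - [[-1.1, 0, -0.2], [0, 0, 0]]

```text
clock: 42.5
tool_pos: [0.5639, -0.2172, 0.1012]
eef_rot: [-0.096, 0.956, 0.026, 0.277]
contact_force: [-3.9, -0.8, 1.0]
opening: 0.006
finger_force: 1.9
```

step_arm:
  steps:
    - [[-1, 0, -0.2], [0, 0, 0]]
    - [[-1.1, 0, 0], [0, 0, 0]]
    - [[-1.1, 0, 0.1], [0, 0, 0]]
    - [[-0.7, 0, 0.1], [0, 0, 0]]
    - [[0, 0, 0], [0, 0, 0]]

```text
clock: 43.12
tool_pos: [0.5962, -0.2106, 0.1213]
eef_rot: [-0.096, 0.956, 0.026, 0.276]
contact_force: [-6.9, -0.7, 3.3]
opening: 0.007
finger_force: 3.1
```

```bash
python3 - <<'E'
from go import *
where(); rel(RH)
E
```

```text
t 43.12 p [ 0.5962 -0.2106  0.1213] x [-0.83 -0.17 -0.53] z [ 0.52  0.1  -0.85] q [ 0.77  0.91 -0.59  2.06  2.63  0.24 -0.36] F [-6.9 -0.7  3.3] op 0.6 ff 3.1
rel -0.052 0.0008 0.1033
```

Push to the stop, then back off and measure both panels by projection.

step_arm:
  steps:
    - [[-0.3, 0, 0.2], [0, 0, 0]]
    - [[-0.4, 0, 0.2], [0, 0, 0]]
    - [[0, 0, 0], [0, 0, 0]]

```text
clock: 43.5
tool_pos: [0.5973, -0.2102, 0.1197]
eef_rot: [-0.095, 0.957, 0.027, 0.272]
contact_force: [-27.2, -4.8, 18.8]
opening: 0.005
finger_force: 14.0
```

```bash
python3 - <<'E'
from go import *
where(); rel(RH)
a=plan(W(RH,-.13,.17,.02),11.5,34,6,flip=True)
E
```

```text
t 43.5 p [ 0.5973 -0.2102  0.1197] x [-0.83 -0.17 -0.53] z [ 0.51  0.1  -0.85] q [ 0.76  0.91 -0.58  2.05  2.62  0.22 -0.36] F [-27.2  -4.8  18.8] op 0.4 ff 14.0
rel -0.0508 0.0009 0.1017
[[[0.5,0.3,-1.7],[0,-0.5,0]],[[0.5,0.3,-1.6],[0,-0.5,0]],[[0.5,0.3,-1.7],[0,0,0]],[[0.5,0.4,-1.7],[0,-0.5,0]],[[0.5,0.3,-1.6],[0,-0.5,0]],[[0.5,0.3,-1.7],[0,-0.5,0]]] end [ 0.5159 -0.2072  0.1877]
```

step_arm:
  steps:
    - [[1, 0, -0.5], [0, 0, 0]]
    - [[1.5, 0, -1], [0, -0.5, 0]]
    - [[1, 0.3, -2], [0, 0, 0]]
    - [[0.5, 0.4, -2.5], [0, -0.5, 0]]
    - [[0, 0.3, -3], [0, -0.5, 0]]
    - [[0, 0, 0], [0, 0, 0]]

```text
clock: 44.25
tool_pos: [0.5223, -0.2159, 0.1773]
eef_rot: [-0.096, 0.952, 0.027, 0.291]
contact_force: [0.7, -0.5, 0.4]
opening: 0.007
finger_force: 0.0
```

```bash
python3 - <<'E'
from go import *
where(); rel(RH); w=vision.snapshot("wrist"); im=w["img"].astype(int)
def pr(H,t,y):
    c,s=np.cos(t),np.sin(t); x,z=-.004,.116; return proj(w,[W(H,x*c-z*s,z*c+x*s,y)])[0].round(1).tolist()
for t in (0,.05,.1): print(t,"red",pr(RH,t,.03),pr(RH,t,-.03),"blue",pr(BH,t,.03),pr(BH,t,-.03))
red=(im[...,0]>90)&(im[...,1]<70)&(im[...,2]<70); blue=(im[...,2]>im[...,0]*1.6+20)&(im[...,2]>60)
for n,m,H in (("red",red,RH),("blue",blue,BH)):
    for y in (.03,-.03):
        u=int(pr(H,0,y)[0]); ys=np.nonzero(m[:,u])[0] if 0<=u<640 else []; print(n,u,ys.min() if len(ys) else None, ys.max() if len(ys) else None)
s=vision.snapshot("scene"); t0=cv2.imread("pics/scene0.png"); d=cv2.absdiff(s["img"][:,:,::-1],t0).max(2)
print("changes px: plug1",(d[285:308,335:385]>60).sum(),"plug2",(d[315:335,280:330]>60).sum(),"gauge",(d[262:300,403:425]>60).sum(),"pen+tape",(d[325:395,165:245]>60).sum())
# bright blobs in scene frame around the bench
g=s["img"].min(2); m=(g>150).astype(np.uint8)[230:360,280:480]; n,l,st,ce=cv2.connectedComponentsWithStats(m); print([(st[i]+[280,230,0,0,0]).tolist() for i in range(1,n) if st[i,4]>40])
E
```

```text
t 44.25 p [ 0.5223 -0.2159  0.1773] x [-0.81 -0.17 -0.56] z [ 0.55  0.11 -0.83] q [ 0.94  0.8  -0.71  2.23  2.68  0.26 -0.38] F [ 0.7 -0.5  0.4] op 0.6 ff 0.0
rel -0.1255 0.0103 0.1593
0 red [346.0, 348.9] [263.0, 348.6] blue [487.4, 349.5] [404.2, 349.2]
0.05 red [346.4, 345.2] [262.1, 344.8] blue [490.2, 345.8] [405.6, 345.4]
0.1 red [346.8, 340.9] [261.2, 340.6] blue [492.9, 341.6] [406.9, 341.2]
red 346 228 289
red 263 0 316
blue 487 268 357
blue 404 229 316
changes px: plug1 155 plug2 184 gauge 1 pen+tape 0
[[453, 230, 26, 14, 81], [405, 263, 16, 34, 380], [351, 306, 129, 54, 1158]]
```

step_arm:
  steps:
    - [[2, 0, -4], [0, 0, 0]]
    - [[2, 0, -4], [0, 0, 0]]
    - [[0, 0, -3], [0, 0, 0]]
    - [[0, 0, 0], [0, 0, 0]]

```text
clock: 44.85
tool_pos: [0.4295, -0.235, 0.2456]
eef_rot: [-0.095, 0.952, 0.026, 0.29]
contact_force: [-0.1, -0.2, 0.5]
opening: 0.003
finger_force: 0.0
```

```bash
python3 - <<'E'
from go import *
where(); w=vision.snapshot("wrist"); im=w["img"].astype(int)
def pr(H,t,y,x=-.004,z=.116):
    c,s=np.cos(t),np.sin(t); return proj(w,[W(H,x*c-z*s,z*c+x*s,y)])[0]
red=(im[...,0]>90)&(im[...,1]<75)&(im[...,2]<75); blue=(im[...,2]>im[...,0]*1.6+20)&(im[...,2]>60)
for n,m,H in (("red",red,RH),("blue",blue,BH)):
    for y in (.03,-.03):
        a=[pr(H,t,y)[1].round(1) for t in (0,.05,.1)]; b=pr(H,0,y,z=0)[1].round(1); u=int(pr(H,0,y)[0]); v=np.nonzero(m[:,u])[0] if 0<=u<640 else np.array([0]); print(n,y,u,a,"bot",b,"seen",v[v>b-15].min(initial=999),v[v<480].max(initial=0))
t=vision.snapshot("side"); t0=cv2.imread("pics/side0.png"); d=cv2.absdiff(t["img"][:,:,::-1],t0).max(2); print("red fin region side diff",(d[130:152,334:352]>50).sum())
s=vision.snapshot("scene"); d=cv2.absdiff(s["img"][:,:,::-1],cv2.imread("pics/scene0.png")).max(2); print("scene red diff",(d[178:205,402:422]>50).sum(), (d[178:205,402:422]>50).size)
E
```

```text
t 44.85 p [ 0.4295 -0.235   0.2456] x [-0.81 -0.17 -0.56] z [ 0.55  0.11 -0.83] q [ 1.2   0.62 -0.82  2.33  2.74  0.11 -0.38] F [-0.1 -0.2  0.5] op 0.2 ff 0.0
red 0.03 338 [np.float64(322.5), np.float64(319.7), np.float64(316.5)] bot 236.9 seen 237 287
red -0.03 281 [np.float64(322.3), np.float64(319.5), np.float64(316.3)] bot 236.8 seen 237 411
blue 0.03 436 [np.float64(322.9), np.float64(320.0), np.float64(316.8)] bot 237.1 seen 243 316
blue -0.03 379 [np.float64(322.7), np.float64(319.8), np.float64(316.6)] bot 237.0 seen 238 316
red fin region side diff 0
scene red diff 62 540
```

```bash
python3 -c "
from plant import finish_job
print(finish_job())"
```

```text
the job is handed in; nothing more can be done
None
```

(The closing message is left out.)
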